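Clear the sample tubs at the microscope bench

ROBOT

A 6-joint arm with a two-finger parallel gripper is mounted at the origin on the work surface. World frame = base frame: x ahead of the robot, y to its left, z up, the work surface at z = 0. Lengths are in m, angles in rad, forces in N, time in s.
With the tool pointing down it reaches from about 0.425 to 0.95 m from the base axis. Payload 3.5 kg.
Tool frame: the origin (TCP) lies between the finger pads, 19 mm behind the fingertips; this is the grasp point; z points along the fingers, y is the line along which they close (so a half turn about z gives the same grasp; the last joint's range is limited). The gripper opens to 85 mm and grips with 20 to 120 N. Pads are 22 mm wide; open, the fingers measure 114 mm over their backs; the gripper's body (76 mm by 85 mm) begins 54 mm behind the grasp point. The pads swing forward as they close: fully open they stand 13 mm farther back than shut.
Start: joints at [1.116, 0.286, 1.577, -0, 1.279, -0.15], TCP at [0.203, 0.644, 0.25] pointing down, gripper open.
Joint ranges: [-2.77, 2.77], [-0.9, 2.22], [0.21, 2.48], [-1.53, 4.67], [0.24, 2.81], [-2.84, 2.84]. Speed limits (rad/s): [2.79, 2.79, 3.14, 3.14, 3.14, 3.14].

INTERFACE

Orientations are given as a unit quaternion [x, y, z, w].
In Python, from plant import ctrl, imaging gives the robot as it stands. The module is installed in compiled form; this text tells all that it offers.
- The arm moves only by the shell command python3 -m handwheel 'ROWS' [OPENING] [FORCE]. ROWS is JSON, one flat list of numbers, 6 for each row, row after row: the shift along the world's x, y, z in units of 150 mm (1.0 is 150 mm), then the turn, a rotation vector about the world's x, y, z in units of 90 degrees (1.0 is 90 degrees). In form: [tx, ty, tz, rx, ry, rz, tx, ty, tz, rx, ry, rz, ...]. A call has 1 to 5 rows; each row shifts and turns the commanded pose from where the row before left it; what a row does not reach is not made up. A row lasts 1/12 s, in which the tool goes at most 41.7 mm and 7.16 degrees, less where a joint would pass 70% of its speed; a pose out of reach is approached as far as the arm can. A call with a number of a shift or a turn outside -1 to 1 is refused whole. A call with a gripper value outside its range is refused whole. OPENING is the opening, from 0 (shut) to 1 (fully open), set as the call begins (- or left out, the last holds). The fingers move at their own pace and stop on an object; FORCE is the grip in N (left out, the last holds). Time passes only in rows, so rows that do not move let the fingers close. It gives the time, the measured TCP pose, the force, the opening and the grip force at its end, in the units of the state.
- ctrl.get_state(): the state, without advancing time (a new reading comes with each control period).
- imaging.read_camera(name): name is "scene" or "top" or "wrist"; returns (picture, depth): 384x512x3 uint8, blue, green, red; 384x512 float32, m along the optical axis (not along the pixel's ray), 0 where there is no reading.
- imaging.get_calibration(name): a dict with "fovy" (degrees; the focal length in pixels is half the picture's height over the tangent of half this angle, whatever the lens; pixels are square), "cx", "cy" (the principal point, pixels), "R" (3x3) and "t" (3): a world point X has camera coordinates R X + t. Camera axes: x right, y down, z forward; pixel columns grow to the right and rows downward; lengths in m; the calibration is good to about 2 mm. A picture is of the moment at which its call begins: read the wrist's pose just before it. get_calibration takes no time and is no camera call; for the wrist camera it gives the pose at the moment of the call.
- ctrl.sign_off(): hands the job in; it is judged then, once.
The state is a dict: "time": time; "qpos": joint angles; "dq": joint speeds; "joint_efforts": joint torques, N m; "eef_pos": TCP position; "tcp_rot": TCP orientation; "contact_force": force on the tool from outside, world axes, zero at the start; "wrist_torque": the same for the moment, N m; "opening": opening from 0.0 (shut) to 1.0 (fully open); "finger_force": force on a finger pad.
Only numpy, scipy, OpenCV 4.12 (cv2) and the standard library are available. Lean on these libraries where they do the work, as an engineer would, in place of code of your own. Each camera call takes 0.05 s, during which the arm holds its last target. There are 200 camera calls.

TASK

Using the tongs, take every blue resin mount out of the tubs and set them down in the tray that is empty at the start, not the one holding another job's yellow block; the gripper's fingers must never touch the polished mounts, and no tub may be tipped. When the mounts are all in the tray, nest the empty tubs fully home inside one another on the bench, small in medium in large, and leave the tongs standing upright in their stand. Do not disturb the yellow block or the slide box, bottle and mouse.

Things in the scene. Friction and masses are not known exactly. Their poses are not given: they have to be found in the camera images.
- tub_l: Open white plastic tub with a straight round wall 8 mm thick and a floor 6 mm thick: outer diameter 168 mm, inner diameter 152 mm, height 44 mm. Loose, 350 g. Origin at the centre of its underside, z up. The largest tub.
- tub_m: Open orange plastic tub with a straight round wall 8 mm thick and a floor 6 mm thick: outer diameter 136 mm, inner diameter 120 mm, height 60 mm. Loose, 220 g. Origin at the centre of its underside, z up. The medium tub; it fits inside tub_l with 8 mm of play all round, its rim then standing 22 mm above that of tub_l, so it can be carried and let go by pinching its wall from above.
- tub_s: Open red plastic tub with a straight round wall 8 mm thick and a floor 6 mm thick: outer diameter 104 mm, inner diameter 88 mm, height 76 mm. Loose, 160 g. Origin at the centre of its underside, z up. The smallest tub; it fits inside tub_m with 8 mm of play all round, its rim then standing 22 mm above that of tub_m.
- m1: Resin mount: a blue cylinder, 32 mm diameter, 30 mm tall, with a small steel disc in its top face; 40 g. Starts upright on the floor of tub_l, or is absent. Origin at the centre of its underside, z along its axis. Fingers must not touch it.
- m1_mid (a point): Centre of mount m1, 15 mm above its underside.
- m2: Resin mount: a blue cylinder, 32 mm diameter, 30 mm tall, with a small steel disc in its top face; 40 g. Starts upright on the floor of tub_l, or is absent. Origin at the centre of its underside, z along its axis. Fingers must not touch it.
- m2_mid (a point): Centre of mount m2, 15 mm above its underside.
- m3: Resin mount: a blue cylinder, 32 mm diameter, 30 mm tall, with a small steel disc in its top face; 40 g. Starts upright on the floor of tub_m, or is absent. Origin at the centre of its underside, z along its axis. Fingers must not touch it.
- m3_mid (a point): Centre of mount m3, 15 mm above its underside.
- m4: Resin mount: a blue cylinder, 32 mm diameter, 30 mm tall, with a small steel disc in its top face; 40 g. Starts upright on the floor of tub_m, or is absent. Origin at the centre of its underside, z along its axis. Fingers must not touch it.
- m4_mid (a point): Centre of mount m4, 15 mm above its underside.
- m5: Resin mount: a blue cylinder, 32 mm diameter, 30 mm tall, with a small steel disc in its top face; 40 g. Starts upright on the floor of tub_s, or is absent. Origin at the centre of its underside, z along its axis. Fingers must not touch it.
- m5_mid (a point): Centre of mount m5, 15 mm above its underside.
- tray_a: Dark steel tray fixed to the bench, open on top: outer 120 mm (x) by 160 mm (y), 22 mm high, walls and floor 5 mm thick. Origin at the centre of its underside. It is free for use only if no yellow block lies in it.
- tray_b: Dark steel tray fixed to the bench, open on top: outer 120 mm (x) by 160 mm (y), 22 mm high, walls and floor 5 mm thick. Origin at the centre of its underside. It is free for use only if no yellow block lies in it.
- old_a: Yellow square resin block of another job, 50 x 50 mm, 28 mm high, 150 g, lying near the middle of tray_a; absent in some starts (one of old_a and old_b is always there, never both). Leave it alone. Origin at the centre of its underside.
- old_b: Yellow square resin block of another job, 50 x 50 mm, 28 mm high, 150 g, lying near the middle of tray_b; absent in some starts (one of old_a and old_b is always there, never both). Leave it alone. Origin at the centre of its underside.
- tongs: Parallel-action tongs, 140 mm tall, 90 g, starting loose in the stand, tips down. Two upright flat steel arms, each 4 mm thick (y) and 18 mm wide (x), face each other along the tongs' y axis. Open: 52 mm over the outside, 44 mm between. Origin midway between the tips of the open arms, at tip height; z up. Guide rods keep the arms parallel.
- tongs_grip (a point): Grip point, 115 mm above the tips, midway between the two green grip plates (24 mm wide, 96 to 140 mm above the tips). Put the TCP here from above, fingers on the outer faces of the plates. Squeezed to about 48 mm outside, the tongs are held firmly and stay open; squeezing on with 25 to 35 N grips a mount (40 mm outside). The arms close equally to the middle of the gripper.
- jaw (a joint): Squeeze of the tongs in m: 0 fully open (52 mm outside), at most 0.020 (32 mm outside, 24 mm between the arms). A spring pushes the arms apart with 7.5 N when open, 0.25 N more per mm of squeeze.
- stand: Stand for the tongs, fixed: a black base plate 90 x 120 mm, 6 mm thick, carrying an open aluminium pocket of 46 mm (x) by 84 mm (y) outside, 34 by 72 mm inside, rim 62 mm above the bench, inner floor 6 mm above it. The tongs stand in it with their y axis along the stand's y axis. Origin at the centre of the underside.
- slide_box: Bystander: green box 70 x 45 mm, 32 mm high, loose; leave alone. Origin under its centre.
- oil: Bystander: amber bottle, 34 mm diameter, 70 mm tall, loose; leave alone. Origin under its centre.
- mouse: Bystander: round red computer mouse, 60 mm across, 34 mm high, loose; leave alone. Origin under its centre.
Not all that is in view belongs to the job. Of the things like the tub_m, leave any that is green; of the rest the larger one is meant.

How it is judged:
On the way:
1. all mounts lie at rest in the tray without a yellow block (((x of m1_mid in the frame of tray_a between -0.055 and 0.055 m and y of m1_mid in the frame of tray_a between -0.075 and 0.075 m and z of m1_mid in the frame of tray_a between 0.012 and 0.03 m) or (x of m1_mid in the frame of tray_b between -0.055 and 0.055 m and y of m1_mid in the frame of tray_b between -0.075 and 0.075 m and z of m1_mid in the frame of tray_b between 0.012 and 0.03 m)) and horizontal distance between each of m1_mid, m2_mid, m3_mid, m4_mid, m5_mid and old_a above 0.115 m and horizontal distance between each of m1_mid, m2_mid, m3_mid, m4_mid, m5_mid and old_b above 0.115 m and linear speed of each of m1, m2, m3, m4, m5 below 0.02 m/s and ((x of m2_mid in the frame of tray_a between -0.055 and 0.055 m and y of m2_mid in the frame of tray_a between -0.075 and 0.075 m and z of m2_mid in the frame of tray_a between 0.012 and 0.03 m) or (x of m2_mid in the frame of tray_b between -0.055 and 0.055 m and y of m2_mid in the frame of tray_b between -0.075 and 0.075 m and z of m2_mid in the frame of tray_b between 0.012 and 0.03 m)) and ((x of m3_mid in the frame of tray_a between -0.055 and 0.055 m and y of m3_mid in the frame of tray_a between -0.075 and 0.075 m and z of m3_mid in the frame of tray_a between 0.012 and 0.03 m) or (x of m3_mid in the frame of tray_b between -0.055 and 0.055 m and y of m3_mid in the frame of tray_b between -0.075 and 0.075 m and z of m3_mid in the frame of tray_b between 0.012 and 0.03 m)) and ((x of m4_mid in the frame of tray_a between -0.055 and 0.055 m and y of m4_mid in the frame of tray_a between -0.075 and 0.075 m and z of m4_mid in the frame of tray_a between 0.012 and 0.03 m) or (x of m4_mid in the frame of tray_b between -0.055 and 0.055 m and y of m4_mid in the frame of tray_b between -0.075 and 0.075 m and z of m4_mid in the frame of tray_b between 0.012 and 0.03 m)) and ((x of m5_mid in the frame of tray_a between -0.055 and 0.055 m and y of m5_mid in the frame of tray_a between -0.075 and 0.075 m and z of m5_mid in the frame of tray_a between 0.012 and 0.03 m) or (x of m5_mid in the frame of tray_b between -0.055 and 0.055 m and y of m5_mid in the frame of tray_b between -0.075 and 0.075 m and z of m5_mid in the frame of tray_b between 0.012 and 0.03 m))), for 0.2 s.
At the end, for the whole second after the job is handed in: Every mount lies at rest on the floor of the tray without a yellow block (over 115 mm from that block); tub_m in tub_l and tub_s in tub_m: axes within 12 mm, underside 2 to 10 mm above the outer one's, tilt under 0.08 rad; tub_l flat on the bench; tongs in the stand within 25 mm, tilt under 0.3 rad (all of step 1 and horizontal distance between tub_m and tub_l below 0.012 m and z of tub_m in the frame of tub_l between 0.002 and 0.01 m and angle between each of tub_m, tub_s, tub_l's own z axis and vertical below 0.08 rad and linear speed of each of tub_m, tub_s, tongs below 0.02 m/s and horizontal distance between tub_s and tub_m below 0.012 m and z of tub_s in the frame of tub_m between 0.002 and 0.01 m and height (world z) of tub_l below 0.01 m and horizontal distance between tongs and stand below 0.025 m and angle between tongs's own z axis and vertical below 0.3 rad and height (world z) of tongs below 0.02 m); the robot touches nothing.
It fails at once if a tub is tipped by more than 0.7 rad (angle between any of tub_l, tub_m, tub_s's own z axis and vertical above 0.7 rad).
It fails at once if the fingers touch a mount (contact force between the fingers and m1 above 0.5 N or contact force between the fingers and m2 above 0.5 N or contact force between the fingers and m3 above 0.5 N or contact force between the fingers and m4 above 0.5 N or contact force between the fingers and m5 above 0.5 N).
It fails at once if a yellow block is moved more than 30 mm (distance of any of old_a, old_b from where it was at the start of the episode above 0.03 m).
It fails at once if the slide box, bottle or mouse is moved more than 50 mm (distance of any of slide_box, oil, mouse from where it was at the start of the episode above 0.05 m).
Of m1, m2, m3, m4, m5 only 3 to 5 are there at a start; the rules pass over those that are not, and their reading is None.
Of old_a, old_b only 1 to 1 are there at a start; the rules pass over those that are not, and their reading is None.
At some moment in a run one of tub_m, tub_s may be knocked a few centimetres aside while the robot is not near it.
It also fails if it takes over 210 s, if anything falls off the work surface, if the arm or the gripper's body presses on something with over 40 N, if the wrist force passes 120 N, or if a joint passes its speed limit or range.

## Working session

There is one attempt and no reset: what is moved stays moved. The work goes in short steps, Python scripts to look and compute and a shell command to move; the robot and the scene stay as the last step left them, time stands still between calls to the robot, and variables do not carry over. Pictures are saved under pics/ and viewed, at most 18 in all, crops included, and the job is handed in when it is done.

```bash
mkdir -p pics
cat > h.py <<'E'
import numpy as np, cv2
from plant import ctrl, imaging
def cam(n):
    c=imaging.get_calibration(n); p,d=imaging.read_camera(n)
    f=192/np.tan(np.radians(c["fovy"])/2); return p,d,c,f
def ray(c,f,u,v):
    R=np.array(c["R"]);t=np.array(c["t"])
    return -R.T@t, R.T@np.array([(u-c["cx"])/f,(v-c["cy"])/f,1.])
def onz(c,f,u,v,z):
    o,d=ray(c,f,u,v); return o+d*(z-o[2])/d[2]
def cloud(d,c,f):
    v,u=np.mgrid[:384,:512]
    P=np.stack([(u-c["cx"])/f*d,(v-c["cy"])/f*d,d],-1)
    return (P-np.array(c["t"]))@np.array(c["R"])
E
python3 - <<'E'
from h import *
for n in("scene","top"):
    p,d,c,f=cam(n); cv2.imwrite(f"pics/{n}0.png",p); print(n,f,c); np.savez(f"{n}0.npz",p=p,d=d)
s=ctrl.get_state();print(s)
E
```

```text
scene 441.60826121565196 {'fovy': 46.99634749302845, 'cx': 250.5127918594618, 'cy': 190.4510466844008, 'R': array([[-0.78042531,  0.62513005, -0.01219671],
       [ 0.46173255,  0.56306402, -0.68539183],
       [-0.4215915 , -0.54052875, -0.7280723 ]]), 't': array([ 0.35128503, -0.18765438,  1.34105611])}
top 369.3690108973486 {'fovy': 54.93130713075353, 'cx': 251.95338918053486, 'cy': 195.01727756584955, 'R': array([[ 1.13204492e-02, -9.99935575e-01,  8.32737111e-04],
       [-9.93564638e-01, -1.13421759e-02, -1.12697225e-01],
       [ 1.12699409e-01,  4.48405057e-04, -9.93629026e-01]]), 't': array([0.05367875, 0.51483039, 0.86221086])}
{'time': 0.1, 'qpos': array([ 1.11602003e+00,  2.87126822e-01,  1.57806127e+00,  5.09872487e-05,
        1.27860228e+00, -1.49988576e-01]), 'dq': array([-8.90325847e-05, -3.34408567e-04, -1.99454611e-03, -8.44775277e-05,
        1.84084199e-05,  2.02466702e-04]), 'joint_efforts': array([ 1.08954046e-03, -4.07295263e+01, -2.93699098e+01, -1.18130688e-04,
        3.40191153e-03,  5.65725685e-06]), 'eef_pos': array([0.20226377, 0.64339101, 0.24873568]), 'tcp_rot': array([ 1.51811873e-01,  9.88408796e-01, -1.04173510e-03, -3.50532648e-04]), 'contact_force': array([-0.29452052,  0.52247806,  0.05418056]), 'wrist_torque': array([ 0.02973508,  0.03564364, -0.02082908]), 'finger_force': 0.0, 'opening': 0.9970178734478791}
```

View pics/top0.png

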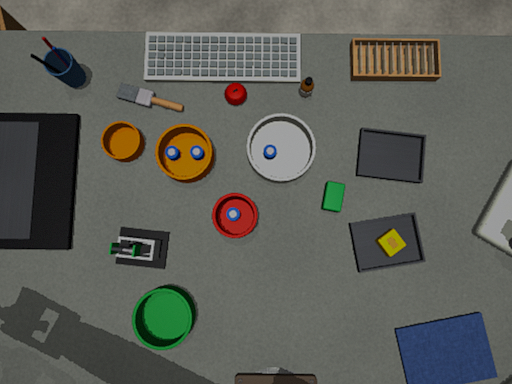

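View pics/scene0.png

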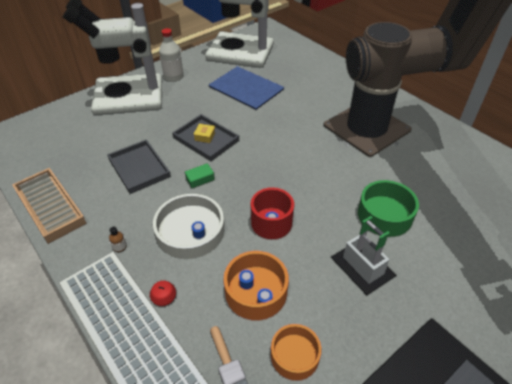

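Top view: tub_m candidates are the orange tub at (184,152), the small orange one at (122,140) and the green one at (163,317). Green is excluded and the larger orange one at (184,152) fits. Mounts are at (270,152) in white, (172,153) and (197,153) in orange, and (233,214) in red. The tray at (391,155) is empty; the yellow block is in the one at (388,242). The tongs and stand are at (140,248).

```bash
cat > meas.py <<'E'
from h import *
def comps(p,lo,hi,minA=15):
    hsv=cv2.cvtColor(p,cv2.COLOR_BGR2HSV); m=cv2.inRange(hsv,lo,hi)
    n,l,s,ce=cv2.connectedComponentsWithStats(m)
    return [(l==i) for i in range(1,n) if s[i,4]>minA]
COL=dict(orange=((8,150,60),(18,255,255)),blue=((105,120,60),(125,255,255)),red=((0,150,60),(5,255,255)),green=((50,100,40),(80,255,255)),yellow=((24,150,80),(34,255,255)),white=((0,0,150),(180,40,255)))
if __name__=="__main__":
  for n in("top","scene"):
    z=np.load(n+"0.npz"); c=imaging.get_calibration(n); f=192/np.tan(np.radians(c["fovy"])/2)
    W=cloud(z["d"],c,f)
    for k,(lo,hi) in COL.items():
        for m in comps(z["p"],lo,hi,40):
            P=W[m&(z["d"]>0)]; 
            if len(P)<10 or not(0.1<P[:,0].mean()<1.1): continue
            zt=np.percentile(P[:,2],97); T=P[P[:,2]>zt-.008]
            ys,xs=np.nonzero(m)
            # rim circle from outer contour of top points
            (cc,r)=cv2.minEnclosingCircle(T[:,:2].astype(np.float32))
            print(n,k,"px",int(xs.mean()),int(ys.mean()),"A",m.sum(),"ztop %.3f"%zt,"c %.3f %.3f r %.3f"%(*cc,r))
  z=np.load("top0.npz"); c=imaging.get_calibration("top"); f=192/np.tan(np.radians(c["fovy"])/2)
  W=cloud(z["d"],c,f)
  # stand and tongs: heights round (140,248)
  for u0,u1,v0,v1,h0,h1 in((100,180,220,275,.05,.075),(100,180,220,275,.08,.2),(100,180,220,275,.003,.012),(340,440,115,200,.015,.04),(340,440,205,280,.015,.024)):
    S=W[v0:v1,u0:u1].reshape(-1,3); S=S[(S[:,2]>h0)&(S[:,2]<h1)]
    print((h0,h1),len(S),S.mean(0).round(3),np.median(S[:,2]).round(3),[np.round(q,3).tolist() for q in cv2.minAreaRect(S[:,:2].astype(np.float32))])
  p=z["p"]; cv2.imwrite("pics/crop0.png",cv2.resize(p[110:290,90:330],None,fx=3.3,fy=3.3,interpolation=cv2.INTER_CUBIC))
E
python3 meas.py
```

```text
top orange px 306 85 A 78 ztop 0.055 c 0.786 -0.072 r 0.013
top orange px 120 140 A 883 ztop 0.043 c 0.643 0.382 r 0.048
top orange px 177 142 A 705 ztop 0.061 c 0.614 0.224 r 0.067
top orange px 202 171 A 124 ztop 0.059 c 0.576 0.180 r 0.035
top blue px 269 151 A 80 ztop 0.039 c 0.622 0.018 r 0.016
top blue px 171 152 A 84 ztop 0.039 c 0.616 0.257 r 0.016
top blue px 196 152 A 82 ztop 0.038 c 0.617 0.197 r 0.016
top blue px 233 214 A 82 ztop 0.039 c 0.467 0.105 r 0.015
top blue px 446 351 A 5557 ztop 0.015 c 0.150 -0.399 r 0.126
top red px 235 93 A 376 ztop 0.034 c 0.773 0.106 r 0.024
top red px 235 216 A 1298 ztop 0.078 c 0.463 0.099 r 0.051
top green px 333 196 A 535 ztop 0.034 c 0.514 -0.136 r 0.039
top green px 163 316 A 2508 ztop 0.062 c 0.229 0.260 r 0.068
top yellow px 391 242 A 370 ztop 0.036 c 0.405 -0.273 r 0.033
top white px 228 57 A 1310 ztop 0.018 c 0.873 0.141 r 0.207
top white px 238 53 A 47 ztop 0.018 c 0.882 0.106 r 0.037
top white px 280 148 A 2804 ztop 0.045 c 0.632 -0.008 r 0.083
top white px 499 215 A 1037 ztop 0.033 c 0.483 -0.558 r 0.088
top white px 141 245 A
[... 1072 characters left out ...]
0.985 -0.697 r 0.527
scene white px 367 253 A 213 ztop 0.067 c 0.386 0.326 r 0.047
scene white px 127 326 A 5926 ztop 0.024 c 0.872 0.129 r 0.199
scene white px 264 294 A 44 ztop 0.041 c 0.617 0.256 r 0.008
scene white px 231 371 A 411 ztop 0.025 c 0.763 0.335 r 0.025
(0.05, 0.075) 324 [0.385 0.321 0.061] 0.061 [[0.384, 0.327], [0.085, 0.046], 84.435]
(0.08, 0.2) 319 [0.385 0.326 0.126] 0.135 [[0.384, 0.328], [0.053, 0.024], 84.531]
(0.003, 0.012) 1080 [0.385 0.32  0.006] 0.006 [[0.387, 0.332], [0.131, 0.193], 0.655]
(0.015, 0.04) 673 [ 0.611 -0.273  0.022] 0.021 [[0.589, -0.259], [0.203, 0.185], 84.131]
(0.015, 0.024) 571 [ 0.403 -0.267  0.021] 0.021 [[0.405, -0.266], [0.12, 0.162], 10.019]
```

View pics/crop0.png

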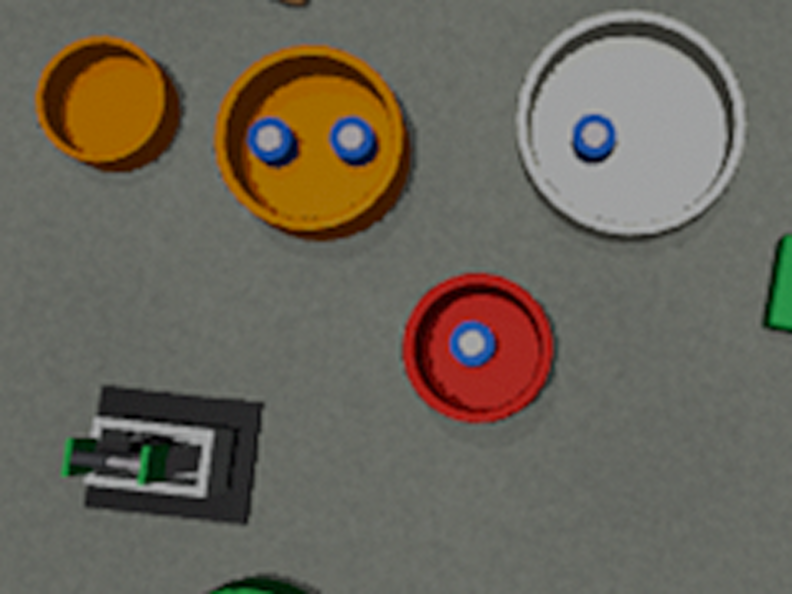

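The enlarged crop confirms it: the big orange tub (radius 68 mm, two mounts) is tub_m, and the small orange one (radius 48 mm) is a decoy. Heights from both views agree. Next I move above the tongs.

```bash
R='python3 -m handwheel'
$R '[0.122,-0.211,-0.02,0,0,0.0132,0.122,-0.211,-0.02,0,0,0.0132,0.122,-0.211,-0.02,0,0,0.0132,0.122,-0.211,-0.02,0,0,0.0132,0.122,-0.211,-0.02,0,0,0.0132]' 1 30
$R '[0.122,-0.211,-0.02,0,0,0.0132,0.122,-0.211,-0.02,0,0,0.0132,0.122,-0.211,-0.02,0,0,0.0132,0.122,-0.211,-0.02,0,0,0.0132,0.122,-0.211,-0.02,0,0,0.0132]'
$R '[0,0,0,0,0,0,0,0,0,0,0,0]'
cat > yaw.py <<'E'
from h import *
from scipy.spatial.transform import Rotation as Ro
s=ctrl.get_state(); y=Ro.from_quat(s["tcp_rot"]).as_matrix()
print("t %.2f"%s["time"],"pos",s["eef_pos"].round(4),"yaw %.1f"%np.degrees(np.arctan2(y[1,1],y[0,1])),"tilt",y[:2,2].round(4),"q",s["qpos"].round(2),"F",s["contact_force"].round(1),"op %.3f"%s["opening"],"ff %.1f"%s["finger_force"])
E
python3 yaw.py
python3 - <<'E'
from h import *
p,d,c,f=cam("wrist"); cv2.imwrite("pics/w1.png",p); W=cloud(d,c,f)
hsv=cv2.cvtColor(p,cv2.COLOR_BGR2HSV); m=(cv2.inRange(hsv,(50,100,40),(80,255,255))>0)&(d>0)&(W[...,2]>.08)
m&=np.hypot(W[...,0]-.385,W[...,1]-.326)<.06
P=W[m]; print(len(P)); zt=np.percentile(P[:,2],[50,90,98]);print(zt); T=P[P[:,2]>zt[1]-.006]; print(cv2.minAreaRect(T[:,:2].astype(np.float32)),T.mean(0))
S=W[(d>0)&(abs(W[...,2]-.062)<.008)&(np.hypot(W[...,0]-.385,W[...,1]-.326)<.07)]; print(len(S),cv2.minAreaRect(S[:,:2].astype(np.float32)),np.median(S[:,2]))
E
```

```text
time: 0.52
eef_pos: [0.2942, 0.4839, 0.2342]
tcp_rot: [0.1, 0.995, -0.0, -0.0]
contact_force: [0.7, 0.9, 0.5]
opening: 1.003
finger_force: 0.0
time: 0.93
eef_pos: [0.3857, 0.3256, 0.2195]
tcp_rot: [0.048, 0.999, -0.0, -0.0]
contact_force: [0.3, 0.9, -0.8]
opening: 0.996
finger_force: 0.0
time: 1.1
eef_pos: [0.386, 0.3258, 0.2194]
tcp_rot: [0.051, 0.999, -0.0, -0.001]
contact_force: [-0.1, 0.6, -1.6]
opening: 0.999
finger_force: 0.0
t 1.10 pos [0.386  0.3258 0.2194] yaw 84.2 tilt [-0.0012 -0.0003] q [ 0.5  -0.06  2.02  0.    1.19 -0.97] F [-0.1  0.6 -1.6] op 0.999 ff 0.0
393
[0.14598907 0.14682196 0.14736101]
((0.3857410252094269, 0.3276499807834625), (0.05116835981607437, 0.023736009374260902), 85.22400665283203) [0.38527745 0.32680413 0.14606558]
1687 ((0.38671648502349854, 0.3263615667819977), (0.08423912525177002, 0.04643106833100319), 84.30284118652344) 0.062040437351975695
```

View pics/w1.png

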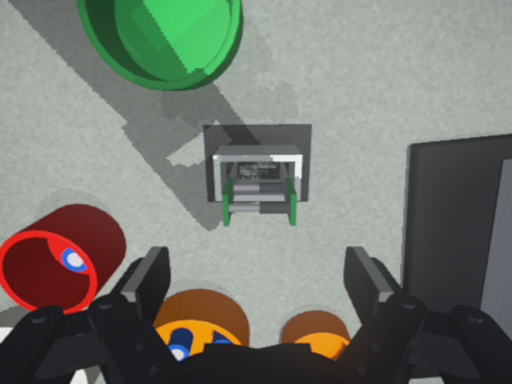

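The wrist view shows the two green plates around (260,200), lying squarely between the fingers. Measured top is 0.146 m, centre (0.3855, 0.327), yaw 84.6°.

```bash
R='python3 -m handwheel'
$R '[0,0.009,-0.226,0,0,0.003,0,0,-0.226,0,0,0,0,0,-0.224,0,0,0,0,0,0,0,0,0]' | tail -5
$R '[0,0,0,0,0,0,0,0,0,0,0,0,0,0,0,0,0,0,0,0,0,0,0,0,0,0,0,0,0,0]' 0.56 30 | tail -3
$R '[0,0,0,0,0,0,0,0,0,0,0,0,0,0,0,0,0,0,0,0,0,0,0,0,0,0,0,0,0,0]' | tail -3
python3 yaw.py
```

```text
eef_pos: [0.3802, 0.3274, 0.1116]
tcp_rot: [0.045, 0.999, -0.004, -0.006]
contact_force: [-1.3, -0.2, -0.9]
opening: 1.002
finger_force: 0.0
contact_force: [0.1, -1.4, 4.6]
opening: 0.557
finger_force: 7.8
contact_force: [-0.4, -1.4, 6.3]
opening: 0.562
finger_force: 7.5
t 2.32 pos [0.387  0.3293 0.1211] yaw 84.7 tilt [0.0036 0.0016] q [ 0.51  0.07  2.08 -0.    0.99 -0.97] F [-0.4 -1.4  6.3] op 0.562 ff 7.5
```

```bash
R='python3 -m handwheel'
$R '[0,0,0.05,0,0,0,0,0,0.1,0,0,0,0,0,0.18,0,0,0,0,0,0.2,0,0,0,0,0,0.2,0,0,0]' | tail -3
$R '[0,0,0.2,0,0,0,0,0,0.1,0,0,0,0,0,0,0,0,0,0,0,0,0,0,0]' | tail -3
python3 yaw.py
cat > jawlook.py <<'E'
import sys
from h import *
# tongs tip look: scene cloud near TCP, report z range of points within 40mm of TCP axis
s=ctrl.get_state(); e=s["eef_pos"]
for n in ("scene",):
    p,d,c,f=cam(n); W=cloud(d,c,f)
    m=(d>0)&(np.hypot(W[...,0]-e[0],W[...,1]-e[1])<.036)&(W[...,2]>.05)&(W[...,2]<e[2]-.03)
    P=W[m]; print(n,len(P),"low z pct",np.percentile(P[:,2],[0.5,2,5]).round(4) if len(P) else None,"tcp-low",(e[2]-np.percentile(P[:,2],2)).round(4) if len(P) else None)
    if len(sys.argv)>1: cv2.imwrite("pics/"+sys.argv[1],p)
E
python3 jawlook.py s1.png
```

```text
contact_force: [1.0, -0.1, -0.5]
opening: 0.563
finger_force: 8.4
contact_force: [-0.1, -0.7, -1.4]
opening: 0.561
finger_force: 8.4
t 3.07 pos [0.3856 0.3288 0.2738] yaw 84.7 tilt [0.0016 0.001 ] q [ 0.51 -0.11  1.96  0.    1.29 -0.97] F [-0.1 -0.7 -1.4] op 0.561 ff 8.4
scene 729 low z pct [0.0507 0.0513 0.0525] tcp-low 0.2225
```

View pics/s1.png

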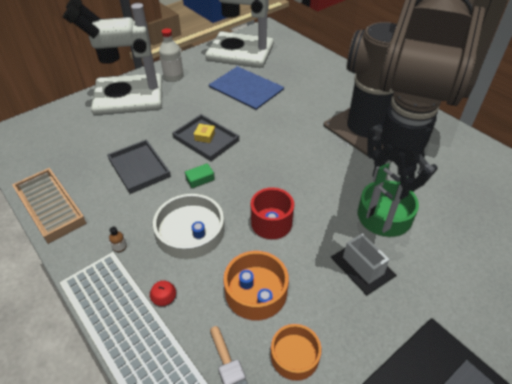

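The scene view shows the tongs held upright, with the tips around (375,214) to (392,228). I move on to look at the mounts with the wrist camera.

```bash
R='python3 -m handwheel'
$R '[0.167,-0.199,0,0,0,0,0.167,-0.199,0,0,0,0,0.167,-0.199,0,0,0,0,0.167,-0.199,0,0,0,0,0.167,-0.199,0,0,0,0]' | tail -3
$R '[0.167,-0.199,0,0,0,0,0.167,-0.199,0,0,0,0,0,0,0,0,0,0,0,0,0,0,0,0]' | tail -3
python3 yaw.py
cat > look.py <<'E'
import sys
from h import *; from meas import comps,COL
# mounts: top-face (blue ring + disc) by blue comps, points near z .036; tubs: rim circle fit
def fit(P):
    A=np.c_[2*P,np.ones(len(P))]; b=(P**2).sum(1); 
    for _ in range(3):
        s=np.linalg.lstsq(A,b,rcond=None)[0]; r=np.sqrt(s[2]+s[0]**2+s[1]**2); e=abs(np.hypot(*(P-s[:2]).T)-r); k=e<max(.004,np.percentile(e,80)); A,b,P=A[k],b[k],P[k]
    return s[:2],r
def run(n,name=None):
    p,d,c,f=cam(n); W=cloud(d,c,f)
    if name: cv2.imwrite("pics/"+name,p)
    for m in comps(p,*COL["blue"],40):
        P=W[m&(d>0)]
        if len(P)<10: continue
        if not(.3<P[:,0].mean()<.95): continue
        zt=np.percentile(P[:,2],95); T=P[P[:,2]>zt-.004].astype(np.float32)
        cc,r=cv2.minEnclosingCircle(T[:,:2]); v,u=np.nonzero(m)
        print(n,"mount px %d %d"%(u.mean(),v.mean()),"c %.4f %.4f r %.4f z %.4f n %d"%(*cc,r,zt,len(T)))
    for k,h,R in(("white",.044,.084),("orange",.06,.068),("red",.076,.052)):
        for m in comps(p,*COL[k],150):
            P=W[m&(d>0)]
            if len(P)<50: continue
            zt=np.percentile(P[:,2],97)
            T=P[abs(P[:,2]-zt)<.005][:,:2]
            if not(.03<zt<.12) or len(T)<20: continue
            cc,r=fit(T); print(n,k,"c %.4f %.4f rfit %.4f z %.4f n %d"%(*cc,r,zt,len(T)), "expect r",R-.004)
run(sys.argv[1],sys.argv[2] if len(sys.argv)>2 else None)
E
python3 look.py wrist w2.png
```

```text
contact_force: [0.3, 0.0, -0.7]
opening: 0.562
finger_force: 8.4
contact_force: [-0.8, 0.4, -1.0]
opening: 0.563
finger_force: 8.4
t 3.87 pos [0.5606 0.1181 0.2699] yaw 84.5 tilt [-0.0057  0.0002] q [ 0.03  0.05  1.81  0.    1.29 -1.44] F [-0.8  0.4 -1. ] op 0.563 ff 8.4Traceback (most recent call last):
  File "look.py", line 27, in <module>
    run(sys.argv[1],sys.argv[2] if len(sys.argv)>2 else None)
    ~~~^^^^^^^^^^^^^^^^^^^^^^^^^^^^^^^^^^^^^^^^^^^^^^^^^^^^^^
  File "look.py", line 17, in run
    cc,r=cv2.minEnclosingCircle(T[:,:2]); v,u=np.nonzero(m)
         ~~~~~~~~~~~~~~~~~~~~~~^^^^^^^^^
cv2.error: OpenCV(4.12.0) /io/opencv/modules/imgproc/src/shapedescr.cpp:201: error: (-215:Assertion failed) count >= 0 && (depth == CV_32F || depth == CV_32S) in function 'minEnclosingCircle'
```

View pics/w2.png

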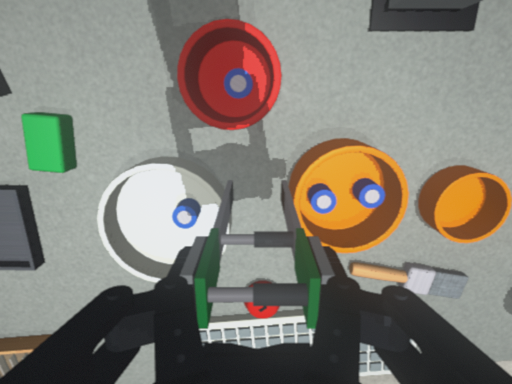

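This wrist view shows all four mounts clearly, at (238,83), (185,217), (322,201) and (371,196), with the tong tips around (230,185) and (288,185).

```bash
sed -i 's/minEnclosingCircle(T\[:,:2\])/minEnclosingCircle(T[:,:2].copy())/' look.py; python3 look.py wrist; python3 look.py top
python3 - <<'E'
from h import *
p,d,c,f=cam("wrist");W=cloud(d,c,f)
e=ctrl.get_state()["eef_pos"]
m=(d>0)&(np.hypot(W[...,0]-e[0],W[...,1]-e[1])<.036)&(W[...,2]>.12)&(W[...,2]<.2)
P=W[m];print(len(P),P.min(0).round(4),P.max(0).round(4),np.percentile(P[:,2],[1,3,10]).round(4)); Q=P[P[:,2]<np.percentile(P[:,2],1)+.02]; print(cv2.minAreaRect(Q[:,:2].astype(np.float32)),e)
p,d,c,f=cam("top");W=cloud(d,c,f)[110:200,340:440].reshape(-1,3); T=W[abs(W[:,2]-.022)<.006]; T=T[np.hypot(T[:,0]-.61,T[:,1]+.272)<.12]
print(cv2.minAreaRect(T[:,:2].astype(np.float32)))
T=W[abs(W[:,2]-.006)<.006];T=T[np.hypot(T[:,0]-.61,T[:,1]+.272)<.06];print(np.median(T[:,2]))
E
```

```text
wrist mount px 236 83 c 0.4701 0.1059 r 0.0150 z 0.0376 n 299
wrist mount px 370 195 c 0.6182 0.2576 r 0.0161 z 0.0371 n 265
wrist mount px 321 200 c 0.6199 0.1965 r 0.0158 z 0.0373 n 248
wrist mount px 183 216 c 0.6240 0.0188 r 0.0158 z 0.0375 n 233
wrist white c 0.6324 -0.0081 rfit 0.0792 z 0.0433 n 1567 expect r 0.08
wrist orange c 0.6138 0.2237 rfit 0.0629 z 0.0609 n 1646 expect r 0.064
wrist orange c 0.6451 0.3800 rfit 0.0444 z 0.0426 n 1182 expect r 0.064
wrist red c 0.4647 0.0997 rfit 0.0473 z 0.0775 n 2305 expect r 0.048
wrist red c 0.7790 0.1044 rfit 0.0147 z 0.0341 n 292 expect r 0.048
top mount px 269 151 c 0.6213 0.0180 r 0.0156 z 0.0382 n 65
top mount px 174 152 c 0.5367 0.1733 r 0.0208 z 0.3519 n 4
top white c 0.6310 -0.0081 rfit 0.0796 z 0.0449 n 399 expect r 0.08
top white c 0.4622 -0.5548 rfit 0.0532 z 0.0328 n 1100 expect r 0.08
top white c 0.3871 0.3422 rfit 0.0250 z 0.0647 n 143 expect r 0.08
top orange c 0.6436 0.3815 rfit 0.0442 z 0.0440 n 171 expect r 0.064
top red c 0.4613 0.0952 rfit 0.0439 z 0.0783 n 129 expect r 0.048
447 [0.5469 0.0975 0.1556] [0.5692 0.1457 0.1999] [0.1573 0.1585 0.1637]
((0.5575067400932312, 0.1209620013833046), (0.048133715987205505, 0.01699826307594776), 84.63624572753906) [0.55968493 0.12084644 0.27193853]
((0.6190603971481323, -0.28293588757514954), (0.1622389703989029, 0.12116657197475433), 83.51107025146484)
0.004796483689832324
```

```bash
cat > delta.py <<'E'
import sys
from h import *; from meas import comps,COL
# tongs tip footprint centre and mount centres in the same wrist picture; prints shift in units
K=int(sys.argv[1]) if len(sys.argv)>1 else 3
tg=[];ms={}
for i in range(K):
    e=ctrl.get_state()["eef_pos"]; p,d,c,f=cam("wrist"); W=cloud(d,c,f)
    m=(d>0)&(np.hypot(W[...,0]-e[0],W[...,1]-e[1])<.036)&(W[...,2]>e[2]-.125)&(W[...,2]<e[2]-.095)
    P=W[m]; r=cv2.minAreaRect(P[:,:2].astype(np.float32)); tg.append([*r[0],np.percentile(P[:,2],2),*e])
    for mm in comps(p,*COL["blue"],60):
        P=W[mm&(d>0)]
        if len(P)<40 or not(.3<P[:,0].mean()<.95) or np.percentile(P[:,2],95)>.05: continue
        zt=np.percentile(P[:,2],95); T=P[P[:,2]>zt-.004].astype(np.float32)
        cc,rr=cv2.minEnclosingCircle(T[:,:2].copy())
        if rr<.0135: continue
        k=next((k for k in ms if np.hypot(k[0]-cc[0],k[1]-cc[1])<.012),None) or cc
        ms.setdefault(k,[]).append([cc[0]-r[0][0],cc[1]-r[0][1],cc[0],cc[1],zt])
tg=np.array(tg); print("tongs",tg.mean(0).round(4),"rect",np.round(r[1],4),"ang %.1f"%r[2])
for k,v in ms.items(): v=np.mean(v,0); print("mount at",v[2:].round(4),"shift mm",(v[:2]*1000).round(1),"units",(v[:2]/.15).round(3))
E
python3 delta.py 4
```

```text
tongs [0.5584 0.1213 0.1584 0.5601 0.1209 0.2729] rect [0.048  0.0174] ang 84.7
mount at [0.4702 0.1057 0.0374] shift mm [-88.2 -15.5] units [-0.588 -0.104]
mount at [0.6187 0.2571 0.0374] shift mm [ 60.2 135.9] units [0.402 0.906]
mount at [0.62   0.1966 0.0374] shift mm [61.6 75.4] units [0.411 0.502]
mount at [0.6241 0.0184 0.0374] shift mm [  65.7 -102.9] units [ 0.438 -0.686]
```

```bash
R='python3 -m handwheel'
$R '[-0.196,-0.035,0,0,0,0,-0.196,-0.035,0,0,0,0,-0.196,-0.034,0,0,0,0,0,0,0,0,0,0,0,0,0,0,0,0]' 0.575| tail -3
python3 delta.py 2
```

```text
contact_force: [0.6, -0.5, -0.3]
opening: 0.578
finger_force: 8.1
tongs [0.471  0.1048 0.1589 0.4722 0.1044 0.2735] rect [0.0492 0.0175] ang 84.8
mount at [0.4695 0.1056 0.0374] shift mm [-1.5  0.7] units [-0.01   0.005]
mount at [0.6185 0.2574 0.0373] shift mm [147.4 152.6] units [0.983 1.017]
mount at [0.5478 0.1763 0.0379] shift mm [76.7 71.5] units [0.512 0.476]
```

```bash
R='python3 -m handwheel'
$R '[-0.01,0.004,-0.22,0,0,0,0,0,-0.22,0,0,0,0,0,-0.22,0,0,0,0,0,-0.18,0,0,0,0,0,-0.1,0,0,0]' | tail -4
$R '[0,0,-0.045,0,0,0,0,0,0,0,0,0,0,0,0,0,0,0]' | tail -4
$R '[0,0,0,0,0,0,0,0,0,0,0,0,0,0,0,0,0,0,0,0,0,0,0,0]' 0.3 30 | tail -3
$R '[0,0,0,0,0,0,0,0,0,0,0,0,0,0,0,0,0,0]' | tail -3
python3 yaw.py
```

```text
tcp_rot: [0.046, 0.999, -0.0, -0.002]
contact_force: [0.4, -0.1, -1.0]
opening: 0.572
finger_force: 8.1
tcp_rot: [0.046, 0.999, 0.0, 0.001]
contact_force: [1.0, 0.1, -1.2]
opening: 0.575
finger_force: 8.1
contact_force: [0.9, 0.3, 2.6]
opening: 0.453
finger_force: 30.4
contact_force: [0.7, 0.3, 5.3]
opening: 0.451
finger_force: 30.6
t 6.08 pos [0.4727 0.1048 0.1272] yaw 84.7 tilt [0.0039 0.0002] q [ 0.01  0.    2.14  0.    1.   -1.47] F [0.7 0.3 5.3] op 0.451 ff 30.6
```

```bash
R='python3 -m handwheel'
$R '[0,0,0.08,0,0,0,0,0,0.2,0,0,0,0,0,0.22,0,0,0,0,0,0.22,0,0,0,0,0,0.22,0,0,0]' | tail -3
$R '[0,0,0.06,0,0,0,0,0,0,0,0,0]' | tail -3
python3 yaw.py
python3 - <<'E'
from h import *
for n in("top","scene"):
    z=np.load(n+"0.npz"); p=z["p"]; c=imaging.get_calibration(n); f=192/np.tan(np.radians(c["fovy"])/2)
    # dark pixels near tray
    u0,u1,v0,v1=(345,435,115,195) if n=="top" else (100,178,135,195)
    m=np.zeros(p.shape[:2],np.uint8); m[v0:v1,u0:u1]=(cv2.cvtColor(p,cv2.COLOR_BGR2GRAY)[v0:v1,u0:u1]<75)
    cs=max(cv2.findContours(m,cv2.RETR_EXTERNAL,cv2.CHAIN_APPROX_NONE)[0],key=cv2.contourArea)[:,0]
    W=np.array([onz(c,f,u,v,.022)[:2] for u,v in cs],np.float32)
    print(n,cv2.contourArea(cs),cv2.minAreaRect(W))
E
```

```text
contact_force: [0.7, 1.3, -1.9]
opening: 0.454
finger_force: 30.6
contact_force: [0.5, -0.4, -1.1]
opening: 0.452
finger_force: 30.6
t 6.67 pos [0.4725 0.1048 0.2785] yaw 84.7 tilt [0.0063 0.    ] q [ 0.01 -0.17  2.   -0.    1.3  -1.47] F [ 0.5 -0.4 -1.1] op 0.452 ff 30.6
top 3175.5 ((0.6174095273017883, -0.28031715750694275), (0.1643199920654297, 0.12415653467178345), 83.66035461425781)
scene 419.0 ((0.62453293800354, -0.2750300467014313), (0.17426781356334686, 0.1189836785197258), 84.02909851074219)
```

```bash
R='python3 -m handwheel'
$R '[0.072,-0.254,0,0,0,0,0.072,-0.254,0,0,0,0,0.072,-0.254,0,0,0,0,0.072,-0.254,0,0,0,0,0.072,-0.254,0,0,0,0]' | tail -1
$R '[0.072,-0.254,0,0,0,0,0.072,-0.254,0,0,0,0,0.072,-0.254,0,0,0,0,0.072,-0.254,0,0,0,0,0.072,-0.254,0,0,0,0]' | tail -1
$R '[0.072,-0.254,0,0,0,0,0,0,-0.2,0,0,0,0,0,-0.22,0,0,0,0,0,-0.22,0,0,0,0,0,-0.2,0,0,0]' | tail -4
python3 yaw.py
python3 - <<'E'
from h import *
p,d,c,f=cam("scene"); cv2.imwrite("pics/s2.png",cv2.resize(p[80:260,60:260],None,fx=3,fy=3))
E
```

```text
finger_force: 30.7
finger_force: 30.7
tcp_rot: [0.047, 0.999, 0.002, -0.003]
contact_force: [-0.1, -0.7, -2.1]
opening: 0.451
finger_force: 30.8
t 7.92 pos [ 0.5876 -0.3132  0.1431] yaw 84.6 tilt [-0.0059  0.0044] q [-0.64  0.37  1.68 -0.    1.1  -2.12] F [-0.1 -0.7 -2.1] op 0.451 ff 30.8
```

View pics/s2.png

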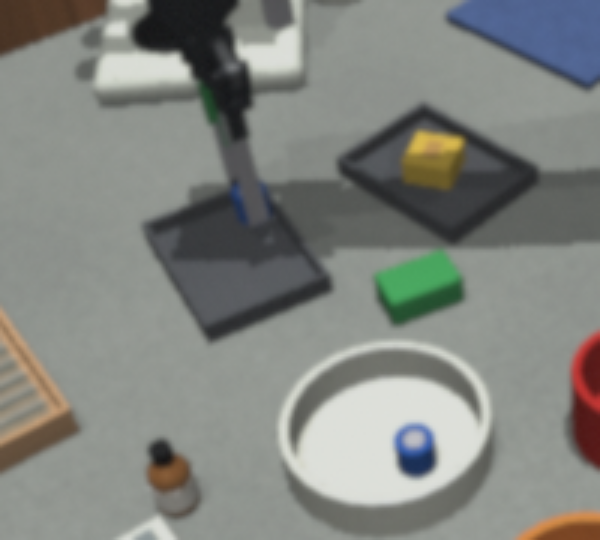

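Tongs with the blue mount are above the empty tray at about (248,205) in the crop. I lower, release and go to m1.

```bash
R='python3 -m handwheel'
$R '[0,0,-0.1,0,0,0,0,0,-0.05,0,0,0,0,0,-0.012,0,0,0,0,0,0,0,0,0]' | tail -3
$R '[0,0,0,0,0,0,0,0,0,0,0,0,0,0,0,0,0,0]' 0.575 30| tail -3
python3 yaw.py
$R '[0,0,0.06,0,0,0,0,0,0.2,0,0,0,0,0,0.22,0,0,0,0,0,0.22,0,0,0,0,0,0.22,0,0,0]' | tail -3
$R '[0,0,0.082,0,0,0,0.027,0.2454,0,0,0,0,0.027,0.2454,0,0,0,0,0.027,0.2454,0,0,0,0,0.027,0.2454,0,0,0,0]' | tail -1
$R '[0.027,0.2454,0,0,0,0,0.027,0.2454,0,0,0,0,0.027,0.2454,0,0,0,0,0.027,0.2454,0,0,0,0,0.027,0.2454,0,0,0,0]' | tail -1
$R '[0,0,0,0,0,0,0,0,0,0,0,0]' | tail -1
python3 yaw.py; python3 delta.py 2;python3 look.py top
```

```text
contact_force: [0.8, -1.1, -1.1]
opening: 0.453
finger_force: 31.0
contact_force: [-0.2, 0.9, -1.0]
opening: 0.577
finger_force: 8.1
t 8.55 pos [ 0.5904 -0.3146  0.1259] yaw 84.7 tilt [ 0.0013 -0.0011] q [-0.64  0.39  1.68 -0.    1.07 -2.12] F [-0.2  0.9 -1. ] op 0.577 ff 8.1
contact_force: [-0.2, 0.1, -1.0]
opening: 0.578
finger_force: 8.1
finger_force: 8.1
finger_force: 8.1
finger_force: 8.1
t 9.97 pos [0.6261 0.019  0.2747] yaw 84.9 tilt [-0.0009 -0.0002] q [-0.13  0.16  1.68 -0.    1.3  -1.61] F [ 0.6 -0.4 -0.6] op 0.568 ff 8.1
tongs [0.6239 0.0186 0.1601 0.6261 0.0183 0.2747] rect [0.0492 0.0172] ang 85.2
mount at [0.6189 0.2572 0.0371] shift mm [ -5.  238.6] units [-0.033  1.591]
mount at [0.6201 0.1961 0.0372] shift mm [ -3.8 177.5] units [-0.025  1.183]
mount at [0.6238 0.0177 0.0373] shift mm [-0.1 -0.9] units [-0.001 -0.006]
top mount px 171 152 c 0.6162 0.2571 r 0.0163 z 0.0378 n 63
top mount px 196 152 c 0.6180 0.1964 r 0.0154 z 0.0392 n 46
top mount px 406 167 c 0.5843 -0.3130 r 0.0162 z 0.0365 n 76
top white c 0.4621 -0.5554 rfit 0.0536 z 0.0329 n 1073 expect r 0.08
top white c 0.3851 0.3269 rfit 0.0385 z 0.0640 n 256 expect r 0.08
top orange c 0.6434 0.3814 rfit 0.0445 z 0.0426 n 185 expect r 0.064
top orange c 0.6126 0.2236 rfit 0.0665 z 0.0608 n 84 expect r 0.064
top orange c 0.6102 0.2248 rfit 0.0626 z 0.0602 n 96 expect r 0.064
```

```bash
R='python3 -m handwheel'
$R '[0,-0.004,-0.22,0,0,0,0,0,-0.22,0,0,0,0,0,-0.22,0,0,0,0,0,-0.18,0,0,0,0,0,-0.1,0,0,0]' | tail -1
$R '[0,0,-0.055,0,0,0,0,0,0,0,0,0,0,0,0,0,0,0]' | tail -3
$R '[0,0,0,0,0,0,0,0,0,0,0,0,0,0,0,0,0,0,0,0,0,0,0,0]' 0.3 30 | tail -3
$R '[0,0,0,0,0,0,0,0,0,0,0,0]' | tail -3
$R '[0,0,0.08,0,0,0,0,0,0.2,0,0,0,0,0,0.22,0,0,0,0,0,0.22,0,0,0,0,0,0.22,0,0,0]' | tail -3
$R '[0,0,0.06,0,0,0,0,0,0,0,0,0]' | tail -3
python3 yaw.py
```

```text
finger_force: 8.1
contact_force: [0.7, 0.3, 0.1]
opening: 0.577
finger_force: 8.1
contact_force: [0.7, -0.7, 3.8]
opening: 0.454
finger_force: 30.5
contact_force: [0.3, -0.7, 7.1]
opening: 0.456
finger_force: 30.6
contact_force: [0.8, 0.3, -1.0]
opening: 0.453
finger_force: 30.5
contact_force: [0.5, -0.4, -1.0]
opening: 0.453
finger_force: 30.5
t 11.87 pos [0.6278 0.0164 0.2804] yaw 84.7 tilt [ 0.0071 -0.0008] q [-0.14  0.16  1.67  0.    1.3  -1.61] F [ 0.5 -0.4 -1. ] op 0.453 ff 30.5
```

```bash
R='python3 -m handwheel'
$R '[-0.0266,-0.2474,0,0,0,0,-0.0266,-0.2474,0,0,0,0,-0.0266,-0.2474,0,0,0,0,-0.0266,-0.2474,0,0,0,0,-0.0266,-0.2474,0,0,0,0]' | tail -1
$R '[-0.0266,-0.2474,0,0,0,0,-0.0266,-0.2474,0,0,0,0,0,0,-0.2,0,0,0,0,0,-0.22,0,0,0,0,0,-0.22,0,0,0]' | tail -3
python3 yaw.py
$R '[0,0,-0.2,0,0,0,0,0,-0.1,0,0,0,0,0,-0.05,0,0,0,0,0,-0.012,0,0,0,0,0,0,0,0,0]' | tail -3
$R '[0,0,0,0,0,0,0,0,0,0,0,0,0,0,0,0,0,0]' 0.575 30| tail -3
python3 yaw.py
$R '[0,0,0.06,0,0,0,0,0,0.2,0,0,0,0,0,0.22,0,0,0,0,0,0.22,0,0,0,0,0,0.22,0,0,0]' | tail -1
$R '[0,0,0.082,0,0,0,0.0122,0.2424,0,0,0,-0.0784,0.0122,0.2424,0,0,0,-0.0784,0.0122,0.2424,0,0,0,-0.0784,0.0122,0.2424,0,0,0,-0.0784]' | tail -1
$R '[0.0122,0.2424,0,0,0,-0.0784,0.0122,0.2424,0,0,0,-0.0784,0.0122,0.2424,0,0,0,-0.0784,0.0122,0.2424,0,0,0,-0.0784,0.0122,0.2424,0,0,0,-0.0784]' | tail -1
$R '[0.0122,0.2424,0,0,0,-0.0784,0.0122,0.2424,0,0,0,-0.0784,0.0122,0.2424,0,0,0,-0.0784,0,0,0,0,0,0,0,0,0,0,0,0]' | tail -1
python3 yaw.py; python3 delta.py 2;python3 look.py top; python3 look.py wrist w3.png
```

```text
finger_force: 30.6
contact_force: [1.0, 0.4, -1.8]
opening: 0.45
finger_force: 30.7
t 12.70 pos [ 0.5969 -0.2438  0.1762] yaw 84.6 tilt [-0.003   0.0021] q [-0.54  0.29  1.71  0.    1.14 -2.02] F [ 1.   0.4 -1.8] op 0.450 ff 30.7
contact_force: [-3.0, 3.0, 5.0]
opening: 0.452
finger_force: 32.2
contact_force: [-0.8, 0.5, -1.3]
opening: 0.577
finger_force: 8.1
t 13.37 pos [ 0.5977 -0.2429  0.124 ] yaw 84.7 tilt [-0.0021  0.0012] q [-0.54  0.35  1.74 -0.    1.05 -2.02] F [-0.8  0.5 -1.3] op 0.577 ff 8.1
finger_force: 8.1
finger_force: 8.1
finger_force: 8.1
finger_force: 8.1
t 15.03 pos [0.6198 0.1948 0.2748] yaw 0.3 tilt [-0.0017 -0.0006] q [ 0.15  0.21  1.62 -0.    1.31  0.14] F [ 0.1 -0.7 -0.8] op 0.574 ff 8.1
tongs [0.6198 0.1995 0.1612 0.6199 0.1941 0.2749] rect [0.0494 0.0177] ang 0.4
mount at [0.6192 0.2573 0.0374] shift mm [-0.6 57.8] units [-0.004  0.386]
mount at [0.6231 0.195  0.0372] shift mm [ 3.2 -4.5] units [ 0.022 -0.03 ]
top mount px 197 153 c 0.5689 0.1609 r 0.0716 z 0.0379 n 58
top mount px 375 166 c 0.5868 -0.2389 r 0.0159 z 0.0371 n 65
top mount px 406 167 c 0.5834 
[... 274 characters left out ...]
 0.0340 n 181 expect r 0.048
top red c 0.4625 0.0997 rfit 0.0475 z 0.0775 n 413 expect r 0.048
wrist mount px 255 103 c 0.6193 0.2573 r 0.0150 z 0.0375 n 290
wrist mount px 254 144 c 0.6178 0.2094 r 0.0083 z 0.0373 n 58
wrist mount px 261 161 c 0.6226 0.1950 r 0.0133 z 0.0373 n 77
wrist white c 0.6191 0.2573 rfit 0.0065 z 0.0381 n 189 expect r 0.08
wrist white c 0.6328 -0.0099 rfit 0.0774 z 0.0452 n 523 expect r 0.08
wrist orange c 0.6458 0.3803 rfit 0.0460 z 0.0432 n 177 expect r 0.064
wrist orange c 0.6153 0.2228 rfit 0.0619 z 0.0608 n 1384 expect r 0.064
wrist red c 0.4662 0.1010 rfit 0.0476 z 0.0767 n 1623 expect r 0.048
wrist red c 0.7757 0.1067 rfit 0.0168 z 0.0337 n 722 expect r 0.048
```

View pics/w3.png

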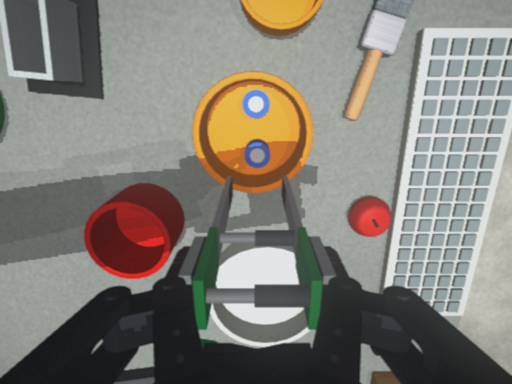

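The wrist view shows m4 at (257,155), partly in shadow, and m3 at (256,104) in tub_m, with the tong tips at (230,182) and (290,182) lined up in x. I take m4 first.

```bash
R='python3 -m handwheel'
$R '[0.001,-0.021,-0.22,0,0,0,0,0,-0.22,0,0,0,0,0,-0.22,0,0,0,0,0,-0.18,0,0,0,0,0,-0.1,0,0,0]' | tail -1
$R '[0,0,-0.04,0,0,0,0,0,0,0,0,0,0,0,0,0,0,0]' | tail -3
$R '[0,0,0,0,0,0,0,0,0,0,0,0,0,0,0,0,0,0,0,0,0,0,0,0]' 0.3 30 | tail -3
$R '[0,0,0,0,0,0,0,0,0,0,0,0]' | tail -3
$R '[0,0,0.08,0,0,0,0,0,0.2,0,0,0,0,0,0.22,0,0,0,0,0,0.22,0,0,0,0,0,0.22,0,0,0]' | tail -3
$R '[0,0,0.04,0,0,0,0,0,0,0,0,0]' | tail -3
python3 yaw.py
```

```text
finger_force: 8.1
contact_force: [-0.3, 0.5, 0.2]
opening: 0.573
finger_force: 8.1
contact_force: [0.3, -0.3, 3.6]
opening: 0.453
finger_force: 30.5
contact_force: [0.4, -2.1, 7.0]
opening: 0.447
finger_force: 30.6
contact_force: [-0.5, 0.6, -1.4]
opening: 0.45
finger_force: 30.5
contact_force: [-0.3, -0.4, -1.1]
opening: 0.45
finger_force: 30.5
t 16.98 pos [0.6218 0.1902 0.2803] yaw 0.0 tilt [0.0067 0.0012] q [0.14 0.21 1.61 0.   1.31 0.14] F [-0.3 -0.4 -1.1] op 0.450 ff 30.5
```

```bash
R='python3 -m handwheel'
$R '[0.0121,-0.2615,0,0,0,0.0723,0.0121,-0.2615,0,0,0,0.0723,0.0121,-0.2615,0,0,0,0.0723,0.0121,-0.2615,0,0,0,0.0723,0.0121,-0.2615,0,0,0,0.0723]' | tail -1
$R '[0.0121,-0.2615,0,0,0,0.0723,0.0121,-0.2615,0,0,0,0.0723,0.0121,-0.2615,0,0,0,0.0723,0.0121,-0.2615,0,0,0,0.0723,0.0121,-0.2615,0,0,0,0.0723]' | tail -1
$R '[0.0121,-0.2615,0,0,0,0.0723,0.0121,-0.2615,0,0,0,0.0723,0.0121,-0.2615,0,0,0,0.0723,0,0,0,0,0,0]' | tail -1
python3 yaw.py; python3 delta.py 1; python3 look.py top
```

```text
finger_force: 30.5
finger_force: 30.5
finger_force: 30.7
t 18.15 pos [ 0.6419 -0.3269  0.2714] yaw 84.5 tilt [-0.0053 -0.0003] q [-0.61  0.37  1.43 -0.    1.34 -2.08] F [-0.5  0.8 -1.1] op 0.453 ff 30.7
tongs [ 0.6337 -0.3246  0.1499  0.6419 -0.3269  0.2714] rect [0.0322 0.0383] ang 8.8
mount at [ 0.5895 -0.2402  0.0362] shift mm [-44.2  84.4] units [-0.295  0.563]
mount at [ 0.5866 -0.3141  0.0364] shift mm [-47.2  10.5] units [-0.314  0.07 ]
top mount px 439 134 c 0.6325 -0.3202 r 0.0173 z 0.1780 n 76
top mount px 171 152 c 0.6163 0.2569 r 0.0158 z 0.0380 n 59
top mount px 376 166 c 0.5866 -0.2389 r 0.0163 z 0.0372 n 72
top mount px 406 167 c 0.5842 -0.3134 r 0.0157 z 0.0375 n 67
top white c 0.6314 -0.0083 rfit 0.0797 z 0.0449 n 458 expect r 0.08
top white c 0.3846 0.3270 rfit 0.0386 z 0.0641 n 209 expect r 0.08
top orange c 0.6436 0.3814 rfit 0.0444 z 0.0429 n 183 expect r 0.064
top orange c 0.6118 0.2245 rfit 0.0647 z 0.0606 n 192 expect r 0.064
top red c 0.7734 0.1068 rfit 0.0160 z 0.0340 n 178 expect r 0.048
top red c 0.4625 0.0997 rfit 0.0475 z 0.0775 n 418 expect r 0.048
```

```bash
R='python3 -m handwheel'
$R '[0.027,0,-0.2,0,0,0,0,0,-0.22,0,0,0,0,0,-0.22,0,0,0,0,0,-0.15,0,0,0,0,0,-0.1,0,0,0]' | tail -3
$R '[0,0,-0.03,0,0,0,0,0,0,0,0,0,0,0,0,0,0,0]' | tail -3
$R '[0,0,-0.01,0,0,0,0,0,0,0,0,0]' | tail -3
python3 yaw.py
$R '[0,0,0,0,0,0,0,0,0,0,0,0,0,0,0,0,0,0]' 0.575 30| tail -3
python3 yaw.py; python3 look.py top | grep mount
```

```text
contact_force: [-1.2, 0.6, -2.6]
opening: 0.455
finger_force: 30.7
contact_force: [1.4, -0.5, -0.5]
opening: 0.454
finger_force: 30.7
contact_force: [0.1, -0.7, -1.0]
opening: 0.455
finger_force: 30.7
t 19.08 pos [ 0.6493 -0.3207  0.1392] yaw 84.6 tilt [ 0.0033 -0.0022] q [-0.6   0.49  1.52  0.    1.13 -2.08] F [ 0.1 -0.7 -1. ] op 0.455 ff 30.7
contact_force: [-0.4, -0.0, -1.0]
opening: 0.577
finger_force: 8.1
t 19.33 pos [ 0.6485 -0.3204  0.1375] yaw 84.6 tilt [ 0.0011 -0.0008] q [-0.6   0.49  1.53 -0.    1.13 -2.08] F [-0.4 -0.  -1. ] op 0.577 ff 8.1
top mount px 409 146 c 0.6383 -0.3157 r 0.0189 z 0.0373 n 51
top mount px 171 152 c 0.6163 0.2570 r 0.0157 z 0.0376 n 71
top mount px 375 166 c 0.5865 -0.2386 r 0.0163 z 0.0369 n 79
top mount px 406 167 c 0.5846 -0.3135 r 0.0161 z 0.0377 n 62
```

```bash
R='python3 -m handwheel'
$R '[0,0,0.06,0,0,0,0,0,0.2,0,0,0,0,0,0.22,0,0,0,0,0,0.22,0,0,0,0,0,0.22,0,0,0]' | tail -1
$R '[-0.0129,0.2542,0,0,0,-0.0627,-0.0129,0.2542,0,0,0,-0.0627,-0.0129,0.2542,0,0,0,-0.0627,-0.0129,0.2542,0,0,0,-0.0627,-0.0129,0.2542,0,0,0,-0.0627]' | tail -1
$R '[-0.0129,0.2542,0,0,0,-0.0627,-0.0129,0.2542,0,0,0,-0.0627,-0.0129,0.2542,0,0,0,-0.0627,-0.0129,0.2542,0,0,0,-0.0627,-0.0129,0.2542,0,0,0,-0.0627]' | tail -1
$R '[-0.0129,0.2542,0,0,0,-0.0627,-0.0129,0.2542,0,0,0,-0.0627,-0.0129,0.2542,0,0,0,-0.0627,-0.0129,0.2542,0,0,0,-0.0627,-0.0129,0.2542,0,0,0,-0.0627]' | tail -1
$R '[0,0,0,0,0,0,0,0,0,0,0,0]' | tail -1
python3 yaw.py; python3 delta.py 3; python3 look.py wrist w4.png
```

```text
finger_force: 8.1
finger_force: 8.1
finger_force: 8.1
finger_force: 8.1
finger_force: 8.1
t 21.22 pos [0.6187 0.2538 0.2753] yaw 0.2 tilt [ 0.0007 -0.0002] q [ 0.24  0.26  1.57 -0.    1.32  0.23] F [-0.7  0.2 -1. ] op 0.578 ff 8.1
tongs [0.6192 0.2582 0.1615 0.619  0.2525 0.2751] rect [0.0494 0.0175] ang 0.1
mount at [0.6189 0.2582 0.0373] shift mm [-0.3  0. ] units [-0.002  0.   ]
wrist mount px 256 150 c 0.6187 0.2582 r 0.0153 z 0.0376 n 212
wrist white c 0.6190 0.2574 rfit 0.0062 z 0.0379 n 152 expect r 0.08
wrist white c 0.5974 0.0026 rfit 0.0447 z 0.0445 n 227 expect r 0.08
wrist orange c 0.6460 0.3813 rfit 0.0422 z 0.0422 n 279 expect r 0.064
wrist orange c 0.6155 0.2256 rfit 0.0630 z 0.0608 n 1283 expect r 0.064
wrist orange c 0.7896 -0.0704 rfit 0.0088 z 0.0525 n 101 expect r 0.064
wrist red c 0.4659 0.1028 rfit 0.0465 z 0.0768 n 732 expect r 0.048
wrist red c 0.7757 0.1073 rfit 0.0168 z 0.0338 n 637 expect r 0.048
```

View pics/w4.png

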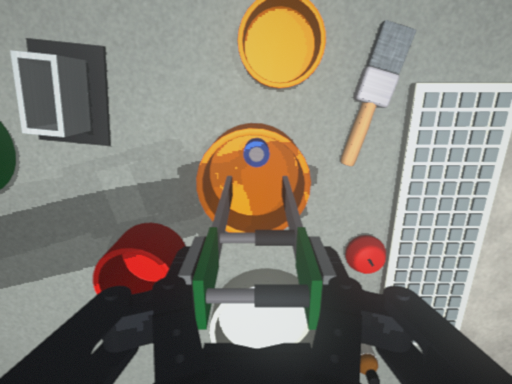

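The mount is at (256,152), centred between the tips and clear of the wall.

```bash
R='python3 -m handwheel'
$R '[0,0,-0.22,0,0,0,0,0,-0.22,0,0,0,0,0,-0.22,0,0,0,0,0,-0.18,0,0,0,0,0,-0.1,0,0,0]' | tail -1
$R '[0,0,-0.015,0,0,0,0,0,0,0,0,0,0,0,0,0,0,0]' | tail -3
$R '[0,0,0,0,0,0,0,0,0,0,0,0,0,0,0,0,0,0,0,0,0,0,0,0]' 0.3 30 | tail -3
$R '[0,0,0,0,0,0,0,0,0,0,0,0]' | tail -3
$R '[0,0,0.08,0,0,0,0,0,0.2,0,0,0,0,0,0.22,0,0,0,0,0,0.22,0,0,0,0,0,0.22,0,0,0]' | tail -3
$R '[0,0,0,0,0,0]' | tail -3
python3 yaw.py
```

```text
finger_force: 8.1
contact_force: [0.2, 0.5, 0.2]
opening: 0.578
finger_force: 8.1
contact_force: [-0.4, -0.3, 5.8]
opening: 0.453
finger_force: 30.5
contact_force: [0.1, -0.6, 5.8]
opening: 0.448
finger_force: 30.5
contact_force: [1.0, -0.2, -1.6]
opening: 0.45
finger_force: 30.5
contact_force: [0.6, 0.3, 0.6]
opening: 0.455
finger_force: 30.5
t 23.08 pos [0.6221 0.2528 0.2826] yaw -0.0 tilt [0.0146 0.0037] q [0.24 0.25 1.56 0.   1.32 0.24] F [0.6 0.3 0.6] op 0.455 ff 30.5
```

```bash
R='python3 -m handwheel'
$R '[0.0172,-0.2562,0,0,0,0.0723,0.0172,-0.2562,0,0,0,0.0723,0.0172,-0.2562,0,0,0,0.0723,0.0172,-0.2562,0,0,0,0.0723,0.0172,-0.2562,0,0,0,0.0723]' | tail -1
$R '[0.0172,-0.2562,0,0,0,0.0723,0.0172,-0.2562,0,0,0,0.0723,0.0172,-0.2562,0,0,0,0.0723,0.0172,-0.2562,0,0,0,0.0723,0.0172,-0.2562,0,0,0,0.0723]' | tail -1
$R '[0.0172,-0.2562,0,0,0,0.0723,0.0172,-0.2562,0,0,0,0.0723,0.0172,-0.2562,0,0,0,0.0723,0,0,0,0,0,0]' | tail -1
python3 yaw.py; python3 look.py top
```

```text
finger_force: 30.5
finger_force: 30.5
finger_force: 30.6
t 24.25 pos [ 0.6517 -0.2548  0.2712] yaw 84.4 tilt [-0.0012 -0.0031] q [-0.52  0.33  1.49 -0.    1.33 -1.99] F [-0.4  0.6 -1.4] op 0.450 ff 30.6
top mount px 406 128 c 0.6438 -0.2531 r 0.0173 z 0.1767 n 37
top mount px 408 144 c 0.6396 -0.3182 r 0.0160 z 0.0373 n 67
top mount px 376 165 c 0.5870 -0.2392 r 0.0160 z 0.0373 n 71
top mount px 404 166 c 0.4863 -0.1025 r 0.0057 z 0.5119 n 4
top white c 0.6312 -0.0081 rfit 0.0797 z 0.0449 n 506 expect r 0.08
top white c 0.3844 0.3270 rfit 0.0387 z 0.0644 n 228 expect r 0.08
top orange c 0.6436 0.3814 rfit 0.0445 z 0.0429 n 190 expect r 0.064
top orange c 0.6171 0.1950 rfit 0.0622 z 0.0600 n 78 expect r 0.064
top orange c 0.6188 0.1943 rfit 0.0670 z 0.0586 n 24 expect r 0.064
top red c 0.7727 0.1068 rfit 0.0158 z 0.0337 n 185 expect r 0.048
top red c 0.4626 0.0998 rfit 0.0476 z 0.0774 n 421 expect r 0.048
```

```bash
R='python3 -m handwheel'
$R '[0,0.02,-0.2,0,0,0,0,0,-0.22,0,0,0,0,0,-0.22,0,0,0,0,0,-0.15,0,0,0,0,0,-0.1,0,0,0]' | tail -1
$R '[0,0,-0.03,0,0,0,0,0,-0.01,0,0,0,0,0,0,0,0,0,0,0,0,0,0,0]' | tail -3
python3 yaw.py
$R '[0,0,0,0,0,0,0,0,0,0,0,0,0,0,0,0,0,0]' 0.575 30| tail -3
$R '[0,0,0.06,0,0,0,0,0,0.2,0,0,0,0,0,0.22,0,0,0,0,0,0.22,0,0,0,0,0,0.22,0,0,0]' | tail -1
$R '[0,0,0.01,0,0,0,0,0,0,0,0,0]' | tail -1
python3 yaw.py
python3 look.py top; python3 delta.py 2
```

```text
finger_force: 30.7
contact_force: [0.4, -0.8, -0.5]
opening: 0.45
finger_force: 32.1
t 25.05 pos [ 0.654  -0.2452  0.1352] yaw 84.6 tilt [ 0.0034 -0.0018] q [-0.5   0.44  1.6   0.    1.1  -1.98] F [ 0.4 -0.8 -0.5] op 0.450 ff 32.1
contact_force: [0.6, -0.0, -1.2]
opening: 0.576
finger_force: 8.1
finger_force: 8.1
finger_force: 8.1
t 25.88 pos [ 0.6542 -0.2456  0.2776] yaw 84.5 tilt [ 0.0074 -0.0041] q [-0.5   0.32  1.49  0.    1.33 -1.98] F [ 0.4 -0.2 -1.4] op 0.573 ff 8.1
top mount px 377 141 c 0.6468 -0.2434 r 0.0160 z 0.0374 n 65
top mount px 408 144 c 0.5776 -0.2203 r 0.1317 z 0.0379 n 70
top mount px 375 166 c 0.5869 -0.2389 r 0.0160 z 0.0368 n 72
top white c 0.6312 -0.0081 rfit 0.0797 z 0.0450 n 507 expect r 0.08
top white c 0.3850 0.3269 rfit 0.0385 z 0.0642 n 223 expect r 0.08
top orange c 0.6433 0.3812 rfit 0.0444 z 0.0430 n 188 expect r 0.064
top orange c 0.6176 0.1950 rfit 0.0619 z 0.0595 n 86 expect r 0.064
top orange c 0.6184 0.1941 rfit 0.0667 z 0.0601 n 34 expect r 0.064
top red c 0.7739 0.1071 rfit 0.0162 z 0.0338 n 185 expect r 0.048
top red c 0.4625 0.0997 rfit 0.0475 z 0.0777 n 409 expect r 0.048
tongs [ 0.6477 -0.244   0.1595  0.6527 -0.2448  0.2728] rect [0.0493 0.018 ] ang 84.7
mount at [ 0.5897 -0.2399  0.0364] shift mm [-58.    4.2] units [-0.386  0.028]
mount at [ 0.5869 -0.3141  0.0364] shift mm [-60.8 -70.1] units [-0.406 -0.467]
mount at [ 0.6425 -0.3199  0.0363] shift mm [ -5.2 -75.9] units [-0.035 -0.506]
mount at [ 0.6499 -0.2449  0.0364] shift mm [ 2.2 -0.8] units [ 0.014 -0.005]
```

All four mounts are in the tray. The scan also shows tub_m knocked to about (0.618, 0.195). Now I return the tongs to the stand.

```bash
R='python3 -m handwheel'
$R '[-0.1026,0.2239,0,0,0,0,-0.1026,0.2239,0,0,0,0,-0.1026,0.2239,0,0,0,0,-0.1026,0.2239,0,0,0,0,-0.1026,0.2239,0,0,0,0]' | tail -1
$R '[-0.1026,0.2239,0,0,0,0,-0.1026,0.2239,0,0,0,0,-0.1026,0.2239,0,0,0,0,-0.1026,0.2239,0,0,0,0,-0.1026,0.2239,0,0,0,0]' | tail -1
$R '[-0.1026,0.2239,0,0,0,0,-0.1026,0.2239,0,0,0,0,-0.1026,0.2239,0,0,0,0,-0.1026,0.2239,0,0,0,0,-0.1026,0.2239,0,0,0,0]' | tail -1
$R '[-0.1026,0.2239,0,0,0,0,-0.1026,0.2239,0,0,0,0,0,0,0,0,0,0,0,0,0,0,0,0]' | tail -1
python3 yaw.py; python3 delta.py 2
python3 - <<'E'
from h import *
for n in("wrist","scene"):
    p,d,c,f=cam(n); cv2.imwrite("pics/%s5.png"%n,p); W=cloud(d,c,f)
    S=W[(d>0)&(abs(W[...,2]-.062)<.006)&(np.hypot(W[...,0]-.386,W[...,1]-.326)<.06)]; print(len(S),cv2.minAreaRect(S[:,:2].astype(np.float32)))
E
```

```text
finger_force: 8.1
finger_force: 8.1
finger_force: 8.1
finger_force: 8.1
t 27.62 pos [0.3892 0.3271 0.27  ] yaw 84.8 tilt [-0.0038 -0.0024] q [ 0.5  -0.1   1.96 -0.    1.29 -0.98] F [-0.4 -0.7 -1.5] op 0.575 ff 8.1
tongs [0.3841 0.3272 0.1568 0.3896 0.3267 0.2701] rect [0.0494 0.0175] ang 84.9
1212 ((0.3867023289203644, 0.32633060216903687), (0.08422432094812393, 0.045984212309122086), 84.63286590576172)
430 ((0.38655322790145874, 0.32541221380233765), (0.0863417387008667, 0.049879565834999084), 83.87460327148438)
```

View pics/wrist5.png

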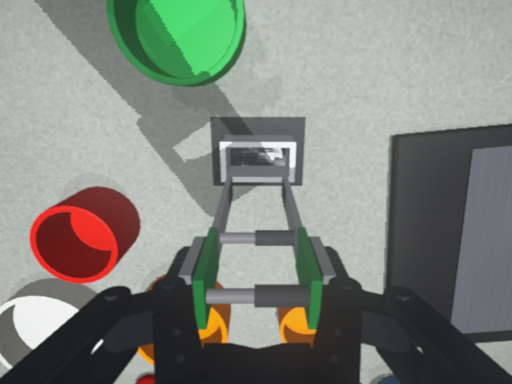

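The pocket at (257,160) sits directly in line with the tips at (228,185) and (288,185); a 2.5 mm x correction is needed.

```bash
R='python3 -m handwheel'
$R '[0.016,-0.003,-0.15,0,0,0,0,0,-0.2,0,0,0,0,0,-0.2,0,0,0,0,0,-0.2,0,0,0,0,0,-0.15,0,0,0]' | tail -3
$R '[0,0,-0.07,0,0,0,0,0,-0.02,0,0,0,0,0,0,0,0,0]' | tail -4
python3 yaw.py
```

```text
contact_force: [-0.2, 0.4, -1.8]
opening: 0.578
finger_force: 8.1
tcp_rot: [0.048, 0.999, -0.0, -0.0]
contact_force: [1.1, -0.3, 0.1]
opening: 0.571
finger_force: 8.1
t 28.48 pos [0.3939 0.325  0.1236] yaw 84.5 tilt [-0.0009 -0.0005] q [ 0.49  0.07  2.07 -0.    1.   -0.98] F [ 1.1 -0.3  0.1] op 0.571 ff 8.1
```

```bash
R='python3 -m handwheel'
$R '[0,0,-0.013,0,0,0,0,0,0,0,0,0]' | tail -3
$R '[0,0,0,0,0,0,0,0,0,0,0,0,0,0,0,0,0,0,0,0,0,0,0,0]' 1 30 | tail -3
$R '[0,0,0.15,0,0,0,0,0,0.2,0,0,0,0,0,0.2,0,0,0,0,0,0.2,0,0,0,0,0,0,0,0,0]' | tail -1
python3 yaw.py; python3 look.py top | grep -v mount; python3 look.py wrist
python3 - <<'E'
from h import *
p,d,c,f=cam("scene"); cv2.imwrite("pics/s6.png",p)
p,d,c,f=cam("wrist"); W=cloud(d,c,f)
T=W[(d>0)&(W[...,2]>.13)&(W[...,2]<.16)&(np.hypot(W[...,0]-.386,W[...,1]-.326)<.06)]; print(len(T),T[:,2].max(),cv2.minAreaRect(T[:,:2].astype(np.float32)))
E
```

```text
contact_force: [-0.6, -0.0, -0.4]
opening: 0.573
finger_force: 8.1
contact_force: [0.9, -0.1, 0.3]
opening: 1.001
finger_force: 0.0
finger_force: 0.0
t 29.40 pos [0.3966 0.3276 0.2422] yaw 84.6 tilt [0.0118 0.0064] q [ 0.49 -0.07  1.98  0.    1.22 -0.98] F [ 0.2 -0.1  0.8] op 0.996 ff 0.0
top white c 0.6314 -0.0084 rfit 0.0797 z 0.0449 n 438 expect r 0.08
top white c 0.4629 -0.5517 rfit 0.0501 z 0.0329 n 1006 expect r 0.08
top orange c 0.6435 0.3813 rfit 0.0443 z 0.0428 n 184 expect r 0.064
top orange c 0.6187 0.1936 rfit 0.0665 z 0.0611 n 79 expect r 0.064
top orange c 0.6179 0.1951 rfit 0.0618 z 0.0599 n 83 expect r 0.064
top red c 0.7734 0.1061 rfit 0.0162 z 0.0335 n 197 expect r 0.048
top red c 0.4625 0.0997 rfit 0.0476 z 0.0773 n 419 expect r 0.048
wrist white c 0.3948 0.3256 rfit 0.0400 z 0.0634 n 937 expect r 0.08
wrist white c 0.4121 0.3243 rfit 0.0154 z 0.0635 n 156 expect r 0.08
wrist white c 0.6702 0.0537 rfit 0.0128 z 0.0451 n 104 expect r 0.08
wrist orange c 0.6438 0.3813 rfit 0.0441 z 0.0431 n 565 expect r 0.064
wrist red c 0.4637 0.1018 rfit 0.0476 z 0.0769 n 2173 expect r 0.048
1059 0.1487640733819122 ((0.38645854592323303, 0.3274085521697998), (0.052104100584983826, 0.024125410243868828), 84.55217742919922)
```

View pics/s6.png

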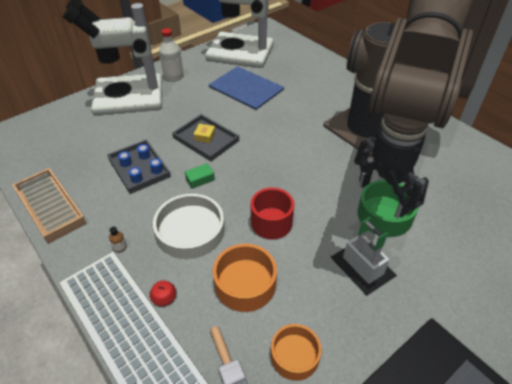

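The scene shows four upright mounts in the empty tray at (125,158), (143,149), (157,166) and (137,175), and the tongs standing in their stand at (375,245). Next is tub_m, at its new place.

```bash
R='python3 -m handwheel'
$R '[0.2556,-0.0767,0,0,0,0,0.2556,-0.0767,0,0,0,0,0.2556,-0.0767,0,0,0,0,0.2556,-0.0767,0,0,0,0,0.2556,-0.0767,0,0,0,0]' 0.5 80 | tail -1
$R '[0.2556,-0.0767,0,0,0,0,0,0,0,0,0,0,0,0,0,0,0,0]' | tail -1
cat > rim.py <<'E'
import sys
from look import fit
from h import *; from meas import comps,COL
# rim ring at expected height: fit circle to rim points (per colour), averaged, and TCP
def rims(K,n="wrist"):
    E=[];o={}
    for i in range(K):
        E.append(ctrl.get_state()["eef_pos"]); p,d,c,f=cam(n); W=cloud(d,c,f); hsv=cv2.cvtColor(p,cv2.COLOR_BGR2HSV)
        for k,R in(("white",.080),("orange",.064),("red",.048)):
            m=(cv2.inRange(hsv,*COL[k])>0)&(d>0); P=W[m]; P=P[(P[:,0]>.42)&(np.hypot(P[:,0]-.6435,P[:,1]-.3813)>.06)&(P[:,0]<.74)&(abs(P[:,1])<.33)&(P[:,2]>.036)&(P[:,2]<.3)]
            if len(P)<60: continue
            h=np.percentile(P[:,2],97); T=P[abs(P[:,2]-h)<.005][:,:2]
            if len(T)<30: continue
            cc,r=fit(T); o.setdefault(k,[]).append([*cc,r,h,len(T)])
    print(n,"tcp",np.mean(E,0).round(4))
    for k,v in o.items(): print(n,k,np.mean(v,0).round(4),"sd",np.std(v,0)[:2].round(4))
if __name__=="__main__":
    rims(3); rims(2,"top")
    if len(sys.argv)>1: cv2.imwrite("pics/"+sys.argv[1],cam("wrist")[0])
E
sed -i 's/^run(sys/if __name__=="__main__": run(sys/' look.py
python3 yaw.py; python3 rim.py
```

```text
finger_force: 0.0
finger_force: 0.0
t 30.27 pos [0.6241 0.2552 0.2305] yaw 84.4 tilt [-0.0058 -0.0013] q [ 0.24  0.3   1.59  0.    1.25 -1.24] F [-0.8  0.4 -1.2] op 0.504 ff 0.0
wrist tcp [0.6232 0.2559 0.2313]
wrist white [ 6.332e-01 -7.000e-03  7.940e-02  4.560e-02  1.761e+03] sd [0.     0.0001]
wrist orange [6.2110000e-01 1.9490000e-01 6.3100000e-02 6.1200000e-02 2.8633333e+03] sd [0. 0.]
wrist red [4.6700000e-01 1.0160000e-01 4.6500000e-02 7.7200000e-02 1.8223333e+03] sd [0.     0.0001]
top tcp [0.6221 0.2572 0.2333]
top white [ 6.308e-01 -7.900e-03  7.970e-02  4.650e-02  4.875e+02] sd [0. 0.]
top orange [6.186e-01 1.944e-01 6.320e-02 6.180e-02 3.860e+02] sd [0.0001 0.0002]
top red [4.626e-01 9.990e-02 4.750e-02 7.800e-02 3.535e+02] sd [0.     0.0001]
```

```bash
R='python3 -m handwheel'
$R '[0.029,0.015,-0.2,0,0,0,0,0,-0.22,0,0,0,0,0,-0.22,0,0,0,0,0,-0.2,0,0,0,0,0,-0.1,0,0,0]' | tail -3
$R '[0,0,-0.08,0,0,0,0,0,0,0,0,0,0,0,0,0,0,0,0,0,0,0,0,0,0,0,0,0,0,0]' | tail -3
python3 yaw.py;python3 yaw.py
python3 - <<'E'
from h import *
p,d,c,f=cam("wrist"); cv2.imwrite("pics/w7.png",p)
E
python3 yaw.py
```

```text
contact_force: [-0.8, 0.2, -0.5]
opening: 0.5
finger_force: 0.0
contact_force: [0.4, -0.2, 0.2]
opening: 0.502
finger_force: 0.0
t 31.35 pos [0.6296 0.2594 0.0843] yaw 84.6 tilt [0.0045 0.0011] q [ 0.24  0.46  1.67 -0.    1.01 -1.23] F [ 0.4 -0.2  0.2] op 0.502 ff 0.0
t 31.35 pos [0.6296 0.2594 0.0843] yaw 84.6 tilt [0.0045 0.0011] q [ 0.24  0.46  1.67 -0.    1.01 -1.23] F [ 0.4 -0.2  0.2] op 0.502 ff 0.0
t 31.40 pos [0.6293 0.2593 0.0839] yaw 84.6 tilt [0.004 0.001] q [ 0.24  0.46  1.67 -0.    1.01 -1.23] F [ 1.   0.1 -0.5] op 0.496 ff 0.0
```

View pics/w7.png

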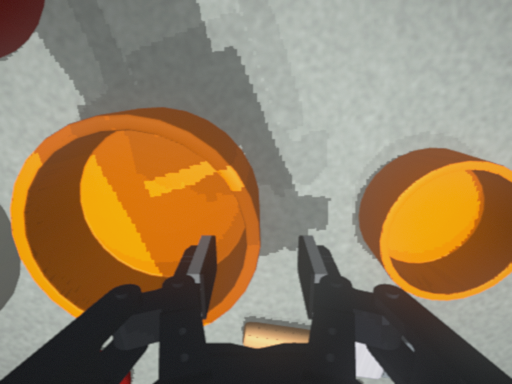

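The fingers at (205,275) and (310,275) straddle the tub_m wall, near (245,280).

```bash
R='python3 -m handwheel'
$R '[0,0,-0.07,0,0,0,0,0,-0.06,0,0,0,0,0,0,0,0,0,0,0,0,0,0,0]' | tail -3
python3 yaw.py
$R '[0,0,0,0,0,0,0,0,0,0,0,0,0,0,0,0,0,0,0,0,0,0,0,0,0,0,0,0,0,0]' 0 80 | tail -3
$R '[0,0,0,0,0,0,0,0,0,0,0,0,0,0,0,0,0,0]' | tail -3
python3 yaw.py
$R '[0,0,0.05,0,0,0,0,0,0.1,0,0,0,0,0,0.1,0,0,0,0,0,0,0,0,0,0,0,0,0,0,0]' | tail -3
python3 yaw.py; python3 rim.py
```

```text
contact_force: [-1.0, 0.3, -0.2]
opening: 0.499
finger_force: 0.0
t 31.73 pos [0.6268 0.2586 0.0602] yaw 84.5 tilt [-0.0031 -0.0008] q [ 0.24  0.49  1.68 -0.    0.98 -1.23] F [-1.   0.3 -0.2] op 0.499 ff 0.0
contact_force: [0.4, -0.0, 0.1]
opening: 0.079
finger_force: 78.5
contact_force: [1.0, -0.0, 0.9]
opening: 0.081
finger_force: 78.5
t 32.40 pos [0.6284 0.259  0.0624] yaw 84.5 tilt [0.0012 0.0003] q [ 0.24  0.49  1.67 -0.    0.97 -1.23] F [ 1.  -0.   0.9] op 0.081 ff 78.5
contact_force: [0.0, -0.8, -2.6]
opening: 0.078
finger_force: 78.5
t 32.82 pos [0.6293 0.2594 0.1022] yaw 84.6 tilt [0.0044 0.0012] q [ 0.24  0.44  1.66  0.    1.03 -1.23] F [ 0.  -0.8 -2.6] op 0.078 ff 78.5
wrist tcp [0.6285 0.2591 0.1008]
wrist orange [6.1650000e-01 1.9920000e-01 6.2200000e-02 9.9000000e-02 8.1503333e+03] sd [0.0006 0.0002]
wrist red [4.959e-01 1.370e-01 4.900e-03 4.890e-02 1.940e+02] sd [0.0007 0.0002]
top tcp [0.6273 0.2588 0.0987]
top white [ 6.309e-01 -8.000e-03  7.960e-02  4.660e-02  5.030e+02] sd [0.     0.0001]
top orange [6.138e-01 1.965e-01 6.340e-02 9.700e-02 3.365e+02] sd [0.0001 0.0001]
top red [4.626e-01 9.990e-02 4.750e-02 7.810e-02 3.505e+02] sd [0.0001 0.    ]
```

```bash
R='python3 -m handwheel'
$R '[0,0,0.15,0,0,0,0,0,0.2,0,0,0,0.019,-0.227,0,0,0,0,0.019,-0.227,0,0,0,0,0.019,-0.227,0,0,0,0]' | tail -1
$R '[0.019,-0.227,0,0,0,0,0.019,-0.227,0,0,0,0,0.019,-0.227,0,0,0,0,0,0,0,0,0,0,0,0,0,0,0,0]' | tail -3
cat > tilt.py <<'E'
from h import *; from meas import COL; import sys
from look import fit
for n in ("top","wrist","scene"):
    p,d,c,f=cam(n); W=cloud(d,c,f); hsv=cv2.cvtColor(p,cv2.COLOR_BGR2HSV); col,R=sys.argv[1],float(sys.argv[2])
    e=ctrl.get_state()["eef_pos"]
    P=W[(cv2.inRange(hsv,*COL[col])>0)&(d>0)]; P=P[(np.hypot(P[:,0]-e[0],P[:,1]-e[1])<.17)&(P[:,2]>.04)]
    T=P[P[:,2]>np.percentile(P[:,2],90)-.02]
    cc,r=fit(T[:,:2]); q=np.hypot(*(T[:,:2]-cc).T); 
    if abs(r-R)<.004:
        k=abs(q-R)<.004; 
        # rim-top only: highest points per angular bin
        a=np.digitize(np.arctan2(T[:,1]-cc[1],T[:,0]-cc[0]),np.linspace(-np.pi,np.pi,25)); B=np.array([T[k&(a==i)][np.argsort(T[k&(a==i),2])[-5:]].mean(0) for i in range(1,25) if (k&(a==i)).sum()>6])
        A=np.c_[B[:,:2]-cc,np.ones(len(B))]; s=np.linalg.lstsq(A,B[:,2],rcond=None)[0]; print(n,"bins",len(B),"slope",s[:2].round(3),"rim z",s[2].round(4),end=" ")
    print(n,col,"c",cc.round(4),"r",r.round(4),len(T))
E
python3 tilt.py orange .064; python3 rim.py w8.png
```

```text
finger_force: 78.8
contact_force: [-0.5, 0.2, -1.9]
opening: 0.08
finger_force: 78.8
top bins 10 slope [-0.009 -0.018] rim z 0.1476 top orange c [ 0.6281 -0.0045] r 0.0657 261
wrist bins 20 slope [-0.021  0.02 ] rim z 0.1497 wrist orange c [ 0.633  -0.0051] r 0.0626 15589
scene bins 19 slope [0.036 0.009] rim z 0.1512 scene orange c [ 0.6355 -0.0041] r 0.0632 694
wrist tcp [0.6447 0.0558 0.1515]
wrist white [ 6.3290000e-01 -8.2000000e-03  7.9600000e-02  4.5400000e-02
  2.5323333e+03] sd [0. 0.]
wrist orange [ 6.3300000e-01 -4.3000000e-03  6.2400000e-02  1.4980000e-01
  8.7926667e+03] sd [0.0001 0.0002]
top tcp [0.6448 0.0559 0.1517]
top white [ 6.262e-01 -1.440e-02  7.240e-02  4.600e-02  1.195e+02] sd [0.0003 0.0003]
top orange [ 6.306e-01 -8.300e-03  6.160e-02  1.501e-01  1.630e+02] sd [0.0006 0.0003]
```

View pics/w8.png

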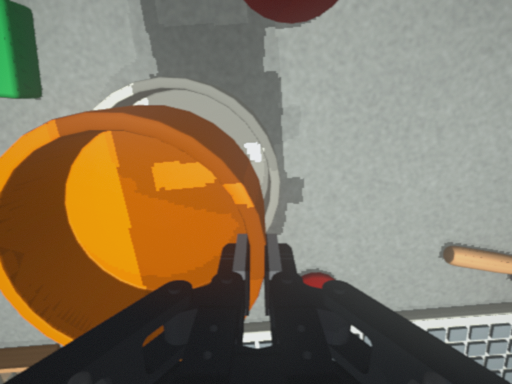

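Tub_m hangs level; its axis at (0.633, -0.0045) is about 3 mm off tub_l's, well inside the 8 mm of play. I lower it with that correction.

```bash
R='python3 -m handwheel'
$R '[0,-0.018,-0.1,0,0,0,0,0,-0.15,0,0,0,0,0,-0.15,0,0,0,0,0,-0.08,0,0,0,0,0,0,0,0,0]' | tail -3
python3 yaw.py
$R '[0,0,-0.04,0,0,0,0,0,-0.03,0,0,0,0,0,0,0,0,0,0,0,0,0,0,0]' | tail -3
python3 yaw.py
```

```text
contact_force: [-0.9, 0.0, -2.1]
opening: 0.076
finger_force: 78.9
t 34.77 pos [0.6423 0.0524 0.0759] yaw 84.6 tilt [-0.0076  0.0006] q [-0.08  0.41  1.76  0.    0.98 -1.55] F [-0.9  0.  -2.1] op 0.076 ff 78.9
contact_force: [1.0, 0.2, -0.9]
opening: 0.084
finger_force: 78.9
t 35.10 pos [0.6456 0.0519 0.0703] yaw 84.6 tilt [ 0.0014 -0.0001] q [-0.08  0.42  1.76 -0.    0.96 -1.55] F [ 1.   0.2 -0.9] op 0.084 ff 78.9
```

```bash
R='python3 -m handwheel'
$R '[0,0,-0.01,0,0,0,0,0,0,0,0,0,0,0,0,0,0,0]' | tail -3
$R '[0,0,0,0,0,0,0,0,0,0,0,0,0,0,0,0,0,0]' 0.3 | tail -3
$R '[0,0,0.1,0,0,0,0,0,0.2,0,0,0,0,0,0.2,0,0,0,0,0,0.2,0,0,0,0,0,0.2,0,0,0]' | tail -1
python3 yaw.py; python3 rim.py
python3 - <<'E'
from h import *
p,d,c,f=cam("wrist"); cv2.imwrite("pics/w9.png",p)
E
```

```text
contact_force: [0.9, 1.0, -1.4]
opening: 0.083
finger_force: 79.1
contact_force: [0.1, -0.5, -0.2]
opening: 0.299
finger_force: 0.0
finger_force: 0.0
t 36.02 pos [0.6451 0.0519 0.2059] yaw 84.6 tilt [ 0.0013 -0.0002] q [-0.08  0.26  1.69 -0.    1.19 -1.55] F [1.1 0.1 0.5] op 0.299 ff 0.0
wrist tcp [0.6475 0.0518 0.2108]
wrist white [ 6.334e-01 -8.500e-03  8.000e-02  4.550e-02  2.472e+03] sd [0. 0.]
wrist orange [ 6.349e-01 -9.700e-03  6.310e-02  6.720e-02  3.575e+03] sd [0. 0.]
wrist red [4.958e-01 9.610e-02 2.040e-02 7.730e-02 6.440e+02] sd [0.0041 0.0003]
top tcp [0.6466 0.0518 0.2073]
top white [ 6.312e-01 -8.500e-03  7.940e-02  4.610e-02  1.635e+02] sd [0.     0.0001]
top orange [ 6.304e-01 -1.950e-02  5.710e-02  6.730e-02  8.000e+01] sd [0.0009 0.0011]
```

View pics/w9.png

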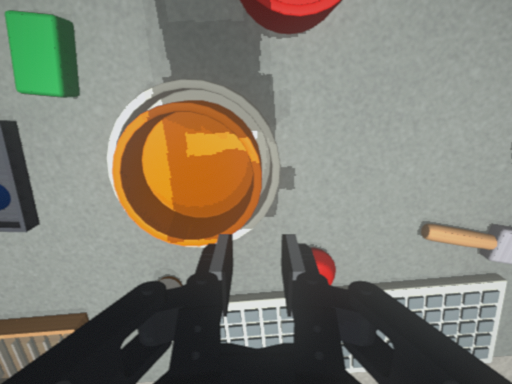

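Tub_m is home in tub_l: axis offset about 2 mm, rim at 0.067 against 0.066 expected. The picture shows the orange rim around (188,172) inside the white one. Now tub_s.

```bash
R='python3 -m handwheel'
$R '[-0.237,0.128,0,0,0,0,-0.237,0.128,0,0,0,0,-0.237,0.128,0,0,0,0,-0.237,0.128,0,0,0,0,-0.237,0.128,0,0,0,0]' 0.5 80 | tail -1
$R '[0,0,0,0,0,0,0,0,0,0,0,0,0,0,0,0,0,0]' | tail -1
python3 yaw.py; python3 rim.py
```

```text
finger_force: 0.0
finger_force: 0.0
t 36.98 pos [0.467  0.1479 0.2022] yaw 84.6 tilt [-0.001  -0.0004] q [ 0.1  -0.08  2.07 -0.    1.16 -1.38] F [ 0.2 -0.2  0.5] op 0.503 ff 0.0
wrist tcp [0.4677 0.1476 0.2025]
wrist white [ 6.3290000e-01 -7.2000000e-03  8.0200000e-02  4.5400000e-02
  1.0293333e+03] sd [0.0001 0.    ]
wrist orange [ 0.442   0.1509  0.0592  0.2517 41.3333] sd [0.0005 0.0004]
wrist red [4.6420000e-01 1.0020000e-01 4.7100000e-02 7.7200000e-02 2.4033333e+03] sd [0. 0.]
top tcp [0.4683 0.1473 0.2028]
top white [ 6.314e-01 -8.200e-03  7.980e-02  4.630e-02  4.470e+02] sd [0. 0.]
top orange [ 6.315e-01 -9.600e-03  6.540e-02  6.750e-02  2.285e+02] sd [0.0001 0.0002]
```

```bash
R='python3 -m handwheel'
$R '[0.004,0.002,-0.2,0,0,0,0,0,-0.22,0,0,0,0,0,-0.2,0,0,0,0,0,-0.12,0,0,0,0,0,0,0,0,0]' | tail -3
$R '[0,0,-0.06,0,0,0,0,0,-0.028,0,0,0,0,0,0,0,0,0,0,0,0,0,0,0]' | tail -3
python3 yaw.py
$R '[0,0,0,0,0,0,0,0,0,0,0,0,0,0,0,0,0,0,0,0,0,0,0,0,0,0,0,0,0,0]' 0 80 | tail -3
$R '[0,0,0,0,0,0,0,0,0,0,0,0]' | tail -3
python3 yaw.py
$R '[0,0,0.05,0,0,0,0,0,0.15,0,0,0,0,0,0.2,0,0,0,0,0,0.2,0,0,0,0,0,0.1,0,0,0]' | tail -3
$R '[0,0,0,0,0,0,0,0,0,0,0,0]' | tail -3
python3 yaw.py; python3 tilt.py red .048
```

```text
contact_force: [-1.1, 0.4, -0.2]
opening: 0.5
finger_force: 0.0
contact_force: [-0.5, -0.5, -0.1]
opening: 0.496
finger_force: 0.0
t 37.98 pos [0.4688 0.1483 0.0798] yaw 84.5 tilt [0.0019 0.0002] q [ 0.1   0.1   2.14 -0.    0.9  -1.38] F [-0.5 -0.5 -0.1] op 0.496 ff 0.0
contact_force: [-0.7, -1.4, 4.8]
opening: 0.088
finger_force: 75.8
contact_force: [-0.3, -2.3, 6.1]
opening: 0.083
finger_force: 75.9
t 38.57 pos [0.4688 0.1481 0.0798] yaw 84.6 tilt [ 0.0018 -0.0003] q [ 0.1   0.1   2.14 -0.    0.9  -1.38] F [-0.3 -2.3  6.1] op 0.083 ff 75.9
contact_force: [0.5, 0.2, -1.0]
opening: 0.087
finger_force: 75.8
contact_force: [0.3, 0.7, -2.2]
opening: 0.086
finger_force: 75.8
t 39.15 pos [0.4678 0.1484 0.1839] yaw 84.5 tilt [0.001  0.0006] q [ 0.1  -0.06  2.08  0.    1.12 -1.38] F [ 0.3  0.7 -2.2] op 0.086 ff 75.8
top bins 14 slope [ 0.001 -0.013] rim z 0.1813 top red c [0.4623 0.101 ] r 0.0474 327
wrist bins 21 slope [-0.041  0.007] rim z 0.1794 wrist red c [0.4612 0.1037] r 0.0469 10820
scene bins 14 slope [ 0.063 -0.02 ] rim z 0.179 scene red c [0.4648 0.1035] r 0.0475 486
```

```bash
R='python3 -m handwheel'
$R '[0.1895,-0.1233,0,0,0,0,0.1895,-0.1233,0,0,0,0,0.1895,-0.1233,0,0,0,0,0.1895,-0.1233,0,0,0,0,0.1895,-0.1233,0,0,0,0]' | tail -1
$R '[0.1895,-0.1233,0,0,0,0,0,0,0,0,0,0,0,0,0,0,0,0]' | tail -3
python3 yaw.py; python3 tilt.py red .048; python3 rim.py w10.png
```

```text
finger_force: 75.8
contact_force: [-0.0, 0.2, -1.9]
opening: 0.088
finger_force: 75.8
t 39.97 pos [0.6383 0.0361 0.1807] yaw 84.4 tilt [-0.0047  0.0008] q [-0.1   0.27  1.72  0.    1.15 -1.58] F [-0.   0.2 -1.9] op 0.088 ff 75.8
top red c [0.6378 0.0463] r 0.1054 36
wrist bins 21 slope [-0.048  0.01 ] rim z 0.1779 wrist red c [ 0.6318 -0.0074] r 0.047 10832
scene bins 14 slope [ 0.042 -0.032] rim z 0.1794 scene red c [ 0.6342 -0.0062] r 0.0477 467
wrist tcp [0.6371 0.0381 0.1826]
wrist white [ 6.3240000e-01 -7.9000000e-03  7.9100000e-02  4.5700000e-02
  2.9126667e+03] sd [0. 0.]
wrist orange [ 6.33700e-01 -9.30000e-03  5.18000e-02  1.05700e-01  7.76667e+01] sd [0.0002 0.0001]
wrist red [ 6.323e-01 -7.400e-03  4.710e-02  1.799e-01  7.441e+03] sd [0.0001 0.0001]
top tcp [0.6376 0.0381 0.1837]
top white [ 6.279e-01 -1.720e-02  7.080e-02  4.630e-02  1.105e+02] sd [0.0002 0.0006]
top orange [ 6.247e-01 -3.140e-02  4.290e-02  6.940e-02  5.350e+01] sd [0.0001 0.0031]
```

View pics/w10.png

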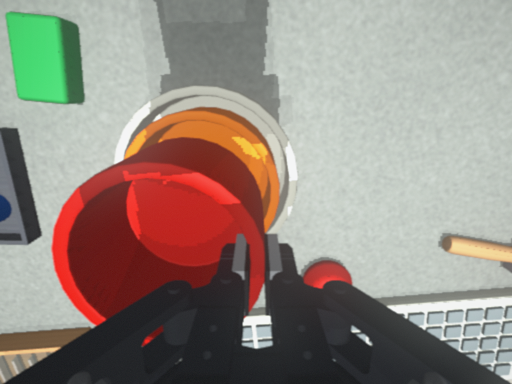

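Red tub hangs above the nest, 3 mm off axis. I lower it with the correction.

```bash
R='python3 -m handwheel'
$R '[0.007,-0.016,-0.12,0,0,0,0,0,-0.15,0,0,0,0,0,-0.15,0,0,0,0,0,-0.12,0,0,0,0,0,0,0,0,0]' | tail -3
$R '[0,0,-0.04,0,0,0,0,0,-0.022,0,0,0,0,0,0,0,0,0,0,0,0,0,0,0]' | tail -3
python3 yaw.py
$R '[0,0,-0.01,0,0,0,0,0,0,0,0,0,0,0,0,0,0,0]' | tail -3
python3 yaw.py
```

```text
contact_force: [-1.2, 0.6, -2.3]
opening: 0.087
finger_force: 75.9
contact_force: [-0.2, -0.6, -1.7]
opening: 0.084
finger_force: 75.9
t 41.17 pos [0.6403 0.0348 0.0947] yaw 84.6 tilt [ 0.0021 -0.0002] q [-0.1   0.38  1.77 -0.    1.   -1.58] F [-0.2 -0.6 -1.7] op 0.084 ff 75.9
contact_force: [0.2, -0.5, -1.4]
opening: 0.084
finger_force: 75.9
t 41.42 pos [0.6397 0.0348 0.0924] yaw 84.6 tilt [ 0.0008 -0.0001] q [-0.1   0.38  1.77  0.    0.99 -1.58] F [ 0.2 -0.5 -1.4] op 0.084 ff 75.9
```

```bash
R='python3 -m handwheel'
$R '[0,0,-0.01,0,0,0,0,0,0,0,0,0,0,0,0,0,0,0]' | tail -3
$R '[0,0,0,0,0,0,0,0,0,0,0,0,0,0,0,0,0,0]' 0.3 | tail -3
$R '[0,0,0.1,0,0,0,0,0,0.2,0,0,0,0,0,0.2,0,0,0,0,0,0.2,0,0,0,0,0,0.2,0,0,0]' | tail -1
$R '[0.2,0.15,0,0,0,0,0.2,0.15,0,0,0,0,0,0,0,0,0,0,0,0,0,0,0,0]' | tail -1
python3 yaw.py; python3 rim.py; python3 look.py top
python3 - <<'E'
from h import *
p,d,c,f=cam("scene"); cv2.imwrite("pics/s11.png",p)
p,d,c,f=cam("top"); W=cloud(d,c,f)
T=W[(d>0)&(W[...,2]>.13)&(W[...,2]<.16)&(np.hypot(W[...,0]-.386,W[...,1]-.326)<.06)]; print(len(T),T[:,2].max(),cv2.minAreaRect(T[:,:2].astype(np.float32)))
E
```

```text
contact_force: [-1.1, 0.7, 5.8]
opening: 0.084
finger_force: 76.6
contact_force: [0.5, -0.3, -0.3]
opening: 0.305
finger_force: 0.0
finger_force: 0.0
finger_force: 0.0
t 42.67 pos [0.6998 0.0808 0.2238] yaw 84.7 tilt [-0.0021 -0.0002] q [-0.03  0.37  1.52 -0.    1.25 -1.51] F [-0.3  0.3 -0.4] op 0.300 ff 0.0
wrist tcp [0.6992 0.0802 0.224 ]
wrist white [ 6.3350000e-01 -9.0000000e-03  8.0000000e-02  4.5600000e-02
  3.0193333e+03] sd [0. 0.]
wrist red [ 6.3660000e-01 -1.1600000e-02  4.7500000e-02  8.9200000e-02
  3.3826667e+03] sd [0. 0.]
wrist orange [ 6.368e-01 -1.220e-02  5.130e-02  8.440e-02  9.700e+01] sd [0. 0.]
top tcp [0.6987 0.0793 0.2249]
top white [ 6.314e-01 -7.600e-03  8.020e-02  4.660e-02  2.115e+02] sd [0.0001 0.0002]
top orange [ 6.322e-01 -1.140e-02  6.410e-02  6.740e-02  1.445e+02] sd [0.0002 0.0002]
top red [ 6.339e-01 -1.200e-02  4.770e-02  8.990e-02  2.670e+02] sd [0.0001 0.0001]
top mount px 377 141 c 0.6467 -0.2435 r 0.0161 z 0.0370 n 75
top mount px 408 145 c 0.6398 -0.3187 r 0.0161 z 0.0371 n 75
top mount px 375 166 c 0.5869 -0.2387 r 0.0161 z 0.0366 n 77
top mount px 406 167 c 0.5842 -0.3134 r 0.0165 z 0.0371 n 77
top white c 0.6315 -0.0077 rfit 0.0802 z 0.0461 n 227 expect r 0.08
top white c 0.4624 -0.5549 rfit 0.0531 z 0.0330 n 1080 expect r 0.08
top white c 0.3922 0.3236 rfit 0.0373 z 0.0644 n 125 expect r 0.08
top orange c 0.6434 0.3813 rfit 0.0443 z 0.0429 n 188 expect r 0.064
top orange c 0.6163 -0.0169 rfit 0.0491 z 0.0672 n 47 expect r 0.064
top red c 0.6337 -0.0124 rfit 0.0475 z 0.0892 n 282 expect r 0.048
173 0.148050023547989 ((0.38807591795921326, 0.32749730348587036), (0.05328986421227455, 0.02320192940533161), 83.55370330810547)
```

View pics/s11.png

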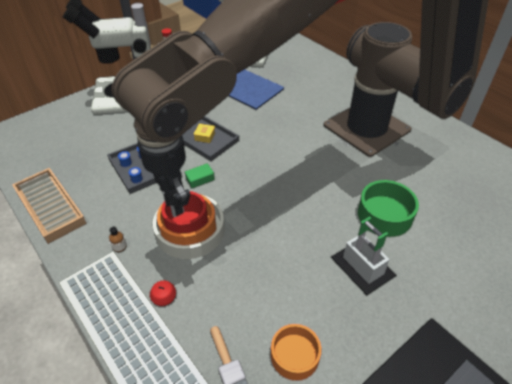

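The nest shows at (187,222) and the tongs stand at (370,245). The rims are 22 mm apart and the axes are within 4 mm. All four mounts are in the tray and the gripper is clear, so I hand in.

```bash
python3 -c "
from plant import ctrl
print(ctrl.sign_off())"
```

```text
the job is handed in; nothing more can be done
None
```

The job is handed in, with no verdict returned: all four blue mounts are in the empty tray, the tubs are nested small in medium in large on the bench, and the tongs are upright in their stand.

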